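# Ready the drive rig: pack in, fourth gear

## Task

Get the drive rig ready for its test run: first take the battery pack out of the charging dock and stand it right down in the rig's bay, between the bay's tall cheeks, and let go. Then, one click at a time, move the gear lever to the fourth of its six notches (counting from the short-tick end), letting it come to rest in the third notch on the way and never going past the fourth. Leave the other things on the bench where they are and stay clear of everything at the end.

Things in the scene. Friction and masses are not known exactly. Their poses are not given: they have to be found in the camera images.
- pack_center (a point): Centre of the battery pack, half-way up: a plain grey upright block 62 mm long (own x) by 42 mm wide (own y) by 60 mm high (own z), 0.2 to 0.45 kg, with two brass contacts on top; either way round is the same. It starts standing in the dock, its x along the dock's x.
- dock: Black charging dock, fixed, 105 x 75 mm, origin under its centre; its floor is 12 mm above the bench. Two cheeks (82 mm high, 44 mm wide, 10 mm thick) stand 3 mm off the pack's ends (dock +x and -x), 10 mm higher than the pack, so here it can be taken only across its 42 mm width, along dock y (only 5 mm lips there). It lifts straight out.
- park (a point): A point on the bench surface, 140 mm from the dock's centre towards the robot (dock -x), axes as the dock's. The bench is clear within 80 mm of it: the pack can be put down here and taken again the other way.
- bay_floor (a point): Centre of the bay's floor, 12 mm above the bench; x along the bay. The pack goes in from above, length along x, its centre 30 mm above this point when fully in. Cheeks 70 mm high over the floor, 66 mm long, 8 mm thick, 49 mm apart in y, stand 10 mm higher than the pack, so here it can be held only by its ends, along x. End lips are 6 mm high, 70 mm apart.
- rig: The drive rig, fixed for the episode: grey base plate 220 x 270 x 12 mm, origin at the centre of its underside on the bench; bay centre at y = -85 mm, gearbox (180 x 120 mm, deck 80 mm above the bench) centred at y = +65 mm. The lever's hinge stands at (25, 65) mm.
- lever_pivot (a point): Point on the lever's vertical hinge axis, 115 mm above the bench (as high as lever_peg), axes as the rig's.
- lever_peg (a point): Thumb peg of the gear lever: upright black round peg 14 mm in diameter at the end of the flat steel lever, 75 mm from the hinge axis. This point is on its axis, 115 mm above the bench; the peg's top is 136 mm above the bench, the arm's upper face below it 92 mm. Nothing else on the gearbox is higher than 98 mm.
- gear_lever (a joint): Lever angle, growing anticlockwise from above. Sprung notches at 0, 0.2, 0.4, 0.6, 0.8, 1.0 (first to sixth). At 0.5 the lever points to rig -x; at 0 its peg is 0.5 rad towards rig +y, and it moves towards -y, the bay side. White deck ticks: shortest is first, longest sixth. Starts in first or second. A click takes about 4 N at the peg; past half-way it is drawn into the next notch and stays.
- spare_gear: Loose white gear wheel, 41 mm across, 12 mm high, lying on the bench; origin under its centre. Leave alone.
- motor: Loose white round motor standing on end, 48 mm across, 48 mm high; origin under its centre. Leave alone.
- tyre: Loose black tyre lying flat, 60 mm across, 24 mm high; origin under its centre. Leave alone.
- screwdriver: Loose screwdriver, 170 mm long, lying on the bench; origin under it. Leave alone.
Mind the look-alikes: they are no part of the job. Leave any turquoise look-alike of the part that bears pack_center alone.

How it is judged:
On the way, in this order (a step that is already met when the one before it is completed fails the run):
1. the pack stands right down in the bay, at rest and let go (x of pack_center in the frame of bay_floor between -0.008 and 0.008 m and y of pack_center in the frame of bay_floor between -0.008 and 0.008 m and z of pack_center in the frame of bay_floor between 0.026 and 0.034 m and angle between the x axis of pack_center and the x axis of bay_floor, either way round below 0.2 rad and angle between pack_center's own z axis and vertical below 0.1 rad and contact force between the fingers and pack below 0.3 N and linear speed of pack below 0.03 m/s), for 0.3 s.
2. the lever rests in the third notch (value of joint gear_lever between 0.34 and 0.46 rad and velocity of joint gear_lever between -0.05 and 0.05 rad/s), for 0.2 s.
3. the lever rests in the fourth notch (value of joint gear_lever between 0.54 and 0.66 rad and velocity of joint gear_lever between -0.05 and 0.05 rad/s), for 0.2 s.
At the end, for the whole second after the job is handed in: The pack stands upright and at rest on the bay's floor (centre within 8 mm of the bay's centre along and across, within 4 mm of its seated height, turned less than 0.2 rad, tilted less than 0.1 rad), and the gear lever rests in the fourth notch (0.6 within 0.06 rad), both let go (all of step 3 and x of pack_center in the frame of bay_floor between -0.008 and 0.008 m and y of pack_center in the frame of bay_floor between -0.008 and 0.008 m and z of pack_center in the frame of bay_floor between 0.026 and 0.034 m and angle between the x axis of pack_center and the x axis of bay_floor, either way round below 0.2 rad and angle between pack_center's own z axis and vertical below 0.1 rad and linear speed of pack below 0.03 m/s); the robot touches nothing.
It fails at once if the lever goes past the fourth notch (value of joint gear_lever above 0.71 rad).
It fails at once if one of the other loose things is shifted by more than 30 mm (distance of any of spare_gear, motor, tyre, screwdriver from where it was at the start of the episode above 0.03 m).
It also fails if it takes over 72 s, if anything falls off the work surface, if the arm or the gripper's body presses on something with over 40 N, if the wrist force passes 120 N, or if a joint passes its speed limit or range.

## Robot

A 7-joint arm with a two-finger parallel gripper is mounted at the origin on the work surface. World frame = base frame: x ahead of the robot, y to its left, z up, the work surface at z = 0. Lengths are in m, angles in rad, forces in N, time in s.
With the tool pointing down it reaches from about 0.4 to 0.875 m from the base axis. Payload 19.3 kg.
Tool frame: the origin (TCP) lies midway between the tips of the shut fingers; the grasp point (between the pads) lies 19 mm behind it (bot.tcp_to_grasp is the distance from the TCP to the grasp point, in m); z points along the fingers, y is the direction in which the jaws open and shut (so a half turn about z gives the same grasp; the last joint's range is limited). The gripper opens to 85 mm and grips with 20 to 120 N. Pads are 22 mm wide; open, the fingers measure 114 mm over their backs; the gripper's body (76 mm by 85 mm) begins 54 mm behind the grasp point. The pads swing forward as they close: fully open they stand 13 mm farther back than shut.
Start: joints at [-1.174, 0.521, -0.036, 1.599, 0.021, 1.021, -0.113], TCP at [0.281, 0.558, 0.231] pointing down, gripper open.
Joint ranges: [-2.91, 2.91], [-0.3, 2.13], [-1.5, 1.42], [0.17, 2.43], [-1.26, 4.41], [0.16, 1.93], [-2.52, 2.52]. Speed limits (rad/s): [1.89, 1.89, 2.39, 2.39, 3.01, 3.01, 3.01].

## Interface

Orientations are given as [roll, pitch, yaw] about the fixed x, y, z axes, in that order (R = Rz(yaw) Ry(pitch) Rx(roll)).
In Python, from workcell import bot gives the robot as it stands. The module is installed in compiled form; this text tells all that it offers.
- The arm moves only by the tool drive_tool, never from a script. Its argument "series" is a list of rows, each a list of 5 numbers: the opening in per cent of the stroke, from 0 (shut) to 100 (fully open), then the shift along the world's x, y, z in m, then the turn about the world's z in rad. A call has 1 to 12 rows; each row shifts and turns the pose as measured when the row begins; what a row does not reach is not made up. A row lasts 1/10 s, in which the tool goes at most 50 mm and 8.59 degrees, less where a joint would pass 70% of its speed; a pose out of reach is approached as far as the arm can. A call with a gripper value outside its range is refused whole. The fingers move at their own pace and stop on an object; "newtons" is the grip in N (left out, the last holds). Time passes only in rows, so rows that do not move let the fingers close. It gives the time, the measured TCP pose, the force and the opening at its end, in the units of the state.
- bot.observe(): the state, without advancing time (a new reading comes with each control period).
- bot.grab_frame(name): name is "scene" or "top" or "wrist"; returns the picture (400x640x3 uint8, red, green, blue); there is no depth.
- bot.camera_info(name): a dict with "fx", "fy", "cx", "cy" (pixels), "cam_to_world" (4x4, takes a point from camera to world coordinates). Camera axes: x right, y down, z forward; pixel columns grow to the right and rows downward; lengths in m; the calibration is good to about 2 mm. A picture is of the moment at which its call begins: read the wrist's pose just before it. camera_info takes no time and is no camera call; for the wrist camera it gives the pose at the moment of the call.
- bot.job_done(): hands the job in, once; it reports no verdict.
Trained networks look in the newest picture that a camera, given by its name, has taken for a name from the list of things; names that differ only in an ending like _2 or _b are one class to them, and where a whole thing is asked for, a point or a joint stands for the part that bears it (a point fixed in the world has none). Each returns a list of dicts, best first, with "conf" (0 to 1); they miss things now and then, are a little off and sometimes report something else, mostly with a low value. They report only what shows in the picture. A call takes as long as a camera call. They do not tell look-alikes from the thing itself.
- bot.masks_of(camera, target): "mask" (400x640 bool, what is visible of it) and "point" ([column, row] in pixels, amid what is visible of it).
The state is a dict: "clock": time; "qpos": joint angles; "qd": joint speeds; "joint_efforts": joint torques, N m; "position": TCP position; "tool_rot": TCP orientation; "force": force on the tool from outside, world axes, zero at the start; "moment": the same for the moment, N m; "grip_width": finger opening in m.
Only numpy, scipy, OpenCV 4.12 (cv2) and the standard library are available. Lean on these libraries where they do the work, as an engineer would, in place of code of your own. Each camera call takes 0.05 s, during which the arm holds its last target.

## Working session

There is one attempt and no reset: what is moved stays moved. The work goes in short steps, Python scripts to look and compute and a tool call to move; the robot and the scene stay as the last step left them, time stands still between calls to the robot, and variables do not carry over. Pictures are saved under pics/ and viewed, and the job is handed in when it is done.

Besides the shell and the picture viewer there is one more tool, called after ">>>" as name([rows], argument=value, ...), one row to a line, values as JSON. drive_tool: Moves the arm, as the interface text tells. Its arguments: {"type":"object","properties":{"series":{"type":"array","items":{"type":"array","items":{"type":"number"}}},"newtons":{"type":"number"}},"required":["series"]}

```bash
mkdir -p pics
python3 - <<'E'
from workcell import bot
import cv2,numpy as np
s=bot.observe();print({k:np.round(v,3).tolist() for k,v in s.items()}, bot.tcp_to_grasp)
for n in ["scene","top"]:
    im=bot.grab_frame(n);cv2.imwrite(f"pics/{n}0.png",cv2.cvtColor(im,cv2.COLOR_RGB2BGR))
    c=bot.camera_info(n);print(n,c['fx'],c['cx'],c['cy'],np.round(c['cam_to_world'],3).tolist())
    for t in ["pack_center","dock","rig","lever_peg","gear_lever","motor","tyre","spare_gear","screwdriver"]:
        print(t,[(np.round(d['point']).tolist(),round(d['conf'],2),int(d['mask'].sum())) for d in bot.masks_of(n,t)])
E
```

```text
{'clock': 0.0, 'qpos': [-1.174, 0.522, -0.036, 1.6, 0.021, 1.021, -0.113], 'qd': [0.0, -0.0, 0.002, 0.0, 0.0, 0.0, -0.001], 'joint_efforts': [-0.002, -92.71, 1.979, -36.994, 0.018, 0.008, 0.0], 'position': [0.281, 0.558, 0.231], 'tool_rot': [-3.14, 0.0, 2.675], 'force': [0.371, -0.551, -0.463], 'moment': [-0.007, 0.011, 0.013], 'grip_width': 0.085} 0.0187
scene 361.11615959032923 323.07042418378535 199.7502879340903 [[0.826, 0.46, -0.327, 0.843], [0.564, -0.674, 0.476, -0.372], [-0.001, -0.578, -0.816, 0.702], [0.0, 0.0, 0.0, 1.0]]
pack_center [([304.0, 246.0], 0.76, 966), ([252.0, 273.0], 0.75, 827)]
dock [([261.0, 295.0], 0.97, 1372)]
rig [([376.0, 153.0], 0.84, 8402)]
lever_peg [([390.0, 122.0], 0.92, 734)]
gear_lever [([393.0, 123.0], 0.79, 714), ([282.0, 187.0], 0.34, 233)]
motor [([369.0, 298.0], 0.72, 606)]
tyre [([414.0, 219.0], 0.85, 536)]
spare_gear [([283.0, 185.0], 0.51, 224), ([371.0, 297.0], 0.42, 611)]
screwdriver [([317.0, 206.0], 0.63, 482)]
top 369.44864685174304 320.8047220518546 206.92699019341578 [[-0.013, -0.985, 0.17, 0.468], [-1.0, 0.014, 0.005, 0.009], [-0.008, -0.17, -0.985, 0.81], [0.0, 0.0, 0.0, 1.0]]
pack_center [([429.0, 214.0], 0.78, 814), ([370.0, 202.0], 0.74, 758)]
dock [([424.0, 229.0], 0.92, 912), ([219.0, 215.0], 0.48, 13920)]
rig [([223.0, 208.0], 0.96, 13875)]
lever_peg []
gear_lever [([184.0, 201.0], 0.61, 1430), ([324.0, 228.0], 0.53, 464), ([225.0, 211.0], 0.3, 14013)]
motor [([379.0, 132.0], 0.9, 495)]
tyre [([275.0, 133.0], 0.88, 580), ([185.0, 203.0], 0.67, 1360)]
spare_gear [([319.0, 276.0], 0.66, 313), ([379.0, 134.0], 0.42, 449)]
screwdriver [([324.0, 225.0], 0.67, 465)]
```

View pics/scene0.png

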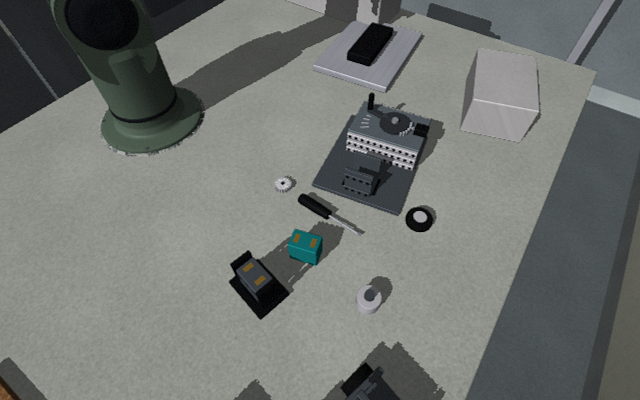

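View pics/top0.png

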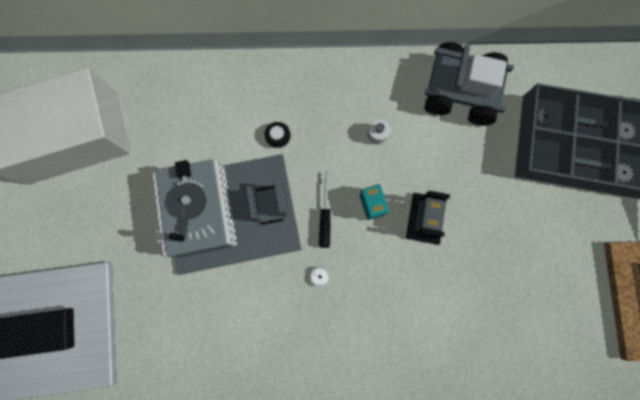

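Run:
```python
import cv2
a=cv2.imread('pics/top0.png');cv2.imwrite('pics/top0a.png',cv2.resize(a[120:300,340:470],None,fx=4,fy=4)[:600])
cv2.imwrite('pics/top0b.png',cv2.resize(a[100:320,110:360],None,fx=3,fy=3,interpolation=cv2.INTER_CUBIC)[:600])
a=cv2.imread('pics/scene0.png');cv2.imwrite('pics/scene0b.png',cv2.resize(a[40:240,280:500],None,fx=3,fy=3,interpolation=cv2.INTER_CUBIC))
```

```text
(no output)
```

View zooms.

View pics/top0b.png

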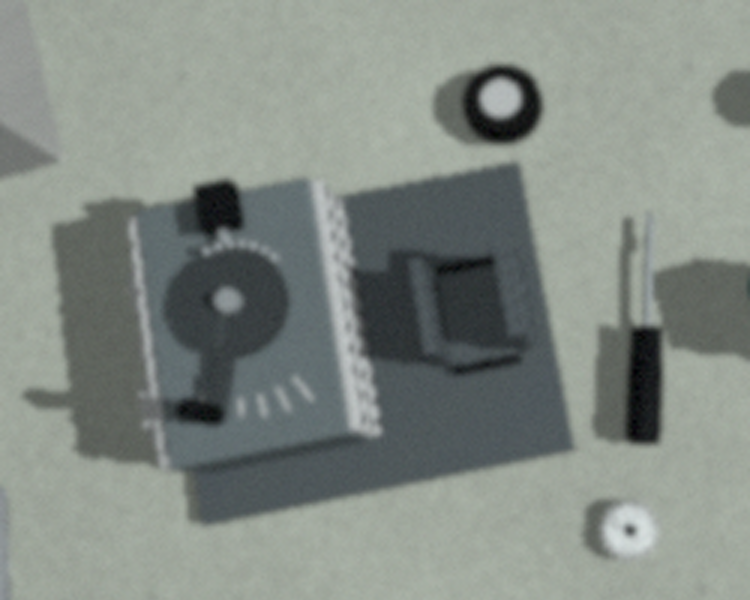

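View pics/top0a.png

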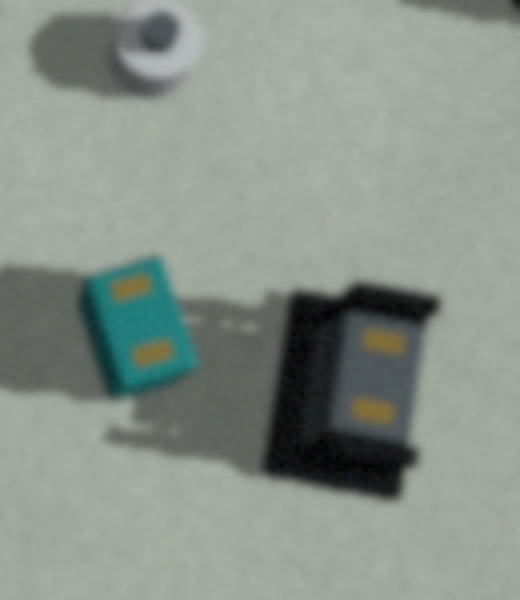

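View pics/scene0b.png

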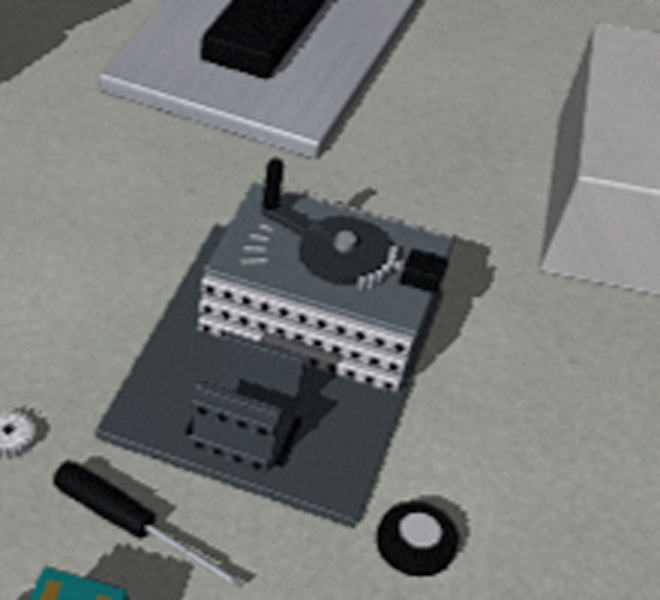

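```bash
cat > h.py <<'E'
from workcell import bot
import cv2,numpy as np
from scipy.optimize import least_squares
def proj(n,P,c=None):
    c=c or bot.camera_info(n);T=np.linalg.inv(np.array(c['cam_to_world']));p=np.atleast_2d(P)@T[:3,:3].T+T[:3,3]
    return np.c_[c['fx']*p[:,0]/p[:,2]+c['cx'],c['fy']*p[:,1]/p[:,2]+c['cy']]
def ray(n,uv,z,c=None):
    c=c or bot.camera_info(n);T=np.array(c['cam_to_world']);d=T[:3,:3]@np.array([(uv[0]-c['cx'])/c['fx'],(uv[1]-c['cy'])/c['fy'],1])
    return T[:3,3]+d*(z-T[2,3])/d[2]
def pl(x,y,yaw,P):
    P=np.atleast_2d(P);c,s=np.cos(yaw),np.sin(yaw);return np.c_[x+c*P[:,0]-s*P[:,1],y+s*P[:,0]+c*P[:,1],P[:,2]]
def fit(obs,x0):  # obs: list of (cam,uv,P)
    f=lambda v:np.concatenate([(proj(n,pl(*v,P))[0]-uv) for n,uv,P in obs])
    r=least_squares(f,x0,loss='soft_l1');return r.x,np.round(f(r.x).reshape(-1,2),1)
E
python3 - <<'E'
from h import *
z=lambda x,y:((x+.5)/3-.5+110,(y+.5)/3-.5+100)
s=lambda x,y:((x+.5)/3-.5+280,(y+.5)/3-.5+40)
t=lambda x,y:((x+.5)/4-.5+340,(y+.5)/4-.5+120)
mm=lambda *a:np.array(a)/1000
T=[('top',z(520,162),mm(110,-135,12)),('top',z(573,448),mm(-110,-135,12)),('top',z(205,522),mm(-110,135,12)),
('top',z(165,468),mm(-90,125,80))]
S=[('scene',s(97,435),mm(-110,-135,12)),('scene',s(357,523),mm(110,-135,12))]
for o in (T,S,T+S):
    v,r=fit(o,[.45,.25,.18]);print(v.round(4),r.tolist())
    print('bay',pl(*v,mm(0,-85,12)).round(4),'piv',pl(*v,mm(25,65,115)).round(4))
D=[('top',t(343,308),mm(31,21,72)),('top',t(425,318),mm(31,-21,72)),('top',t(408,442),mm(-31,-21,72)),('top',t(328,432),mm(-31,21,72)),]
v,r=fit(D,[.45,-.2,-.15]);print(v.round(4),r.tolist());
# contacts by colour
for n in('top','scene'):
    im=cv2.cvtColor(cv2.imread(f'pics/{n}0.png'),cv2.COLOR_BGR2HSV)
    m=cv2.inRange(im,(12,110,80),(28,255,255));k,l,st,ce=cv2.connectedComponentsWithStats(m)
    for i in range(1,k):
        if 8<st[i,4]<200: print(n,ce[i].round(1),st[i,4],ray(n,ce[i],.072).round(4))
print(proj('scene',pl(*v,mm(0,0,72))))
for n,uv in (('top',(183-.3,411/3+99.7)),):pass
print('peg top', ray('top',z(182,411),.136), ray('scene',s(276,163),.136))
E
```

```text
[0.5991 0.2101 0.1724] [[0.3, -0.9], [-0.2, 0.2], [-2.1, -0.9], [1.4, 6.2]]
bay [[0.6137 0.1264 0.012 ]] piv [[0.6126 0.2785 0.115 ]]
[0.5987 0.2061 0.1967] [[-0.8, -0.4], [0.7, 0.2]]
bay [[0.6153 0.1228 0.012 ]] piv [[0.6105 0.2748 0.115 ]]
[0.5997 0.2095 0.1741] [[0.4, -1.3], [0.1, -0.2], [-1.7, -1.1], [1.8, 6.0], [-0.4, -2.3], [0.2, -0.2]]
bay [[0.6144 0.1258 0.012 ]] piv [[0.613  0.2779 0.115 ]]
[ 0.5789 -0.2146 -0.1768] [[-0.3, 0.1], [-0.2, 0.9], [0.8, -0.1], [-0.1, -1.0]]
top [372.2 191.4] 17 [ 0.6258 -0.0924  0.072 ]
top [435.5 205. ] 30 [ 0.5958 -0.2194  0.072 ]
top [377.8 207.8] 17 [ 0.5918 -0.1024  0.072 ]
top [432.8 222.2] 32 [ 0.5607 -0.2116  0.072 ]
scene [296.1 237.6] 32 [ 0.5985 -0.1108  0.072 ]
scene [313.  242.6] 36 [ 0.6328 -0.1011  0.072 ]
scene [247.8 266.8] 51 [ 0.5608 -0.2128  0.072 ]
scene [259.5 279.9] 54 [ 0.5961 -0.2203  0.072 ]
scene [  4.  394.1] 109 [ 0.3907 -0.5875  0.072 ]
[[254.45143105 272.59386529]]
peg top [0.53292232 0.28895191 0.136     ] [0.53649565 0.28364772 0.136     ]
```

>>> drive_tool([
  [100, 0.04, -0.03, 0.01, 0],
  [100, 0.04, -0.03, 0.01, 0],
  [100, 0.04, -0.03, 0, 0],
  [100, 0.035, -0.035, 0, 0],
  [100, 0.03, -0.04, 0, 0],
  [100, 0.03, -0.04, 0, 0],
  [100, 0.03, -0.04, 0, 0],
  [100, 0.02, -0.04, 0, 0],
  [100, 0.02, -0.04, 0, 0],
  [100, 0.02, -0.04, 0, 0],
  [100, 0, -0.04, 0, 0],
  [100, 0, 0, 0, 0],
])

```text
clock: 2.2
position: [0.5879, 0.141, 0.2518]
tool_rot: [3.141, 0.0, 2.679]
force: [-0.6, 0.4, -0.5]
grip_width: 0.0853
```

Run:
```python
from h import *
s=bot.observe();print({k:np.round(v,3).tolist() for k,v in s.items()})
im=bot.grab_frame('wrist');cv2.imwrite('pics/w1.png',cv2.cvtColor(im,cv2.COLOR_RGB2BGR));c=bot.camera_info('wrist');np.save('w1.npy',c,allow_pickle=True)
print(c)
```

```text
{'clock': 2.2, 'qpos': [-0.374, 0.469, 0.058, 1.637, -0.031, 1.036, 0.802], 'qd': [-0.029, 0.027, -0.048, -0.046, -0.014, 0.001, -0.031], 'joint_efforts': [1.787, -87.405, 3.914, -36.173, -0.027, -0.192, 1.663], 'position': [0.588, 0.141, 0.252], 'tool_rot': [3.141, 0.0, 2.679], 'force': [-0.604, 0.408, -0.51], 'moment': [0.006, -0.007, 0.014], 'grip_width': 0.085}
{'fx': 360.0813427051423, 'fy': 360.0813427051423, 'cx': 315.3702520573983, 'cy': 195.5397167248425, 'cam_to_world': array([[ 0.44400704,  0.86515231,  0.23317209,  0.529652  ],
       [ 0.89602155, -0.42922299, -0.11363544,  0.1735976 ],
       [ 0.00177086,  0.25938216, -0.96577314,  0.3945081 ],
       [ 0.        ,  0.        ,  0.        ,  1.        ]])}
```

View pics/w1.png

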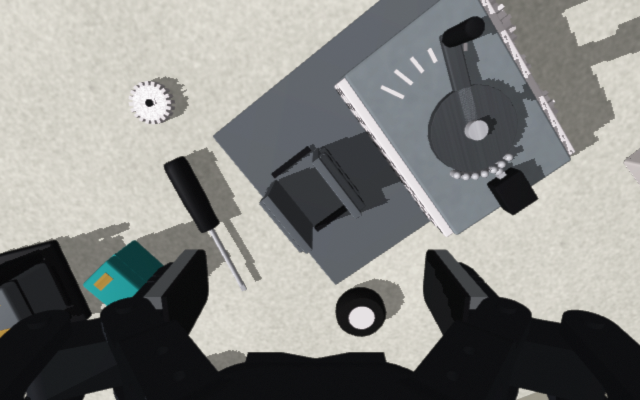

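Run:
```python
import cv2
a=cv2.imread('pics/w1.png');cv2.imwrite('pics/w1a.png',cv2.resize(a[120:295,200:430],None,fx=3.4,fy=3.4,interpolation=cv2.INTER_CUBIC))
cv2.imwrite('pics/w1b.png',cv2.resize(a[0:240,330:590],None,fx=2.5,fy=2.5,interpolation=cv2.INTER_CUBIC))
```

```text
(no output)
```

View pics/w1a.png

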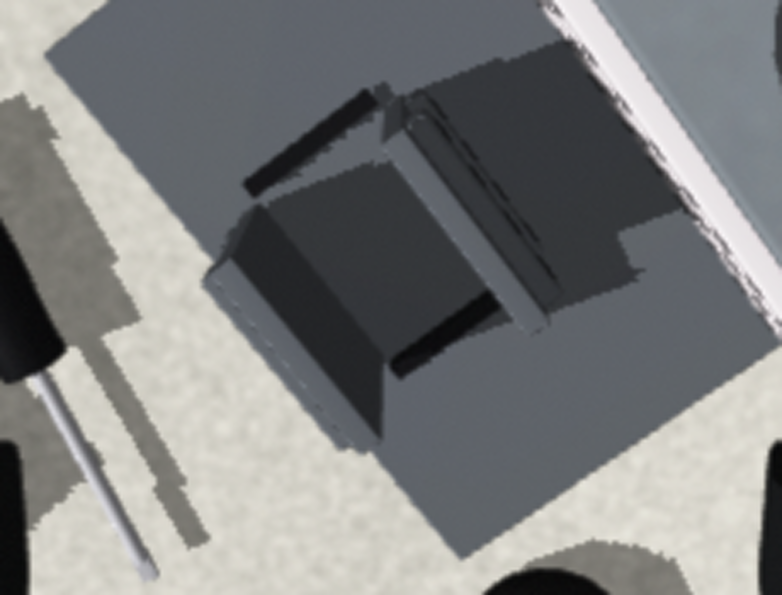

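View pics/w1b.png

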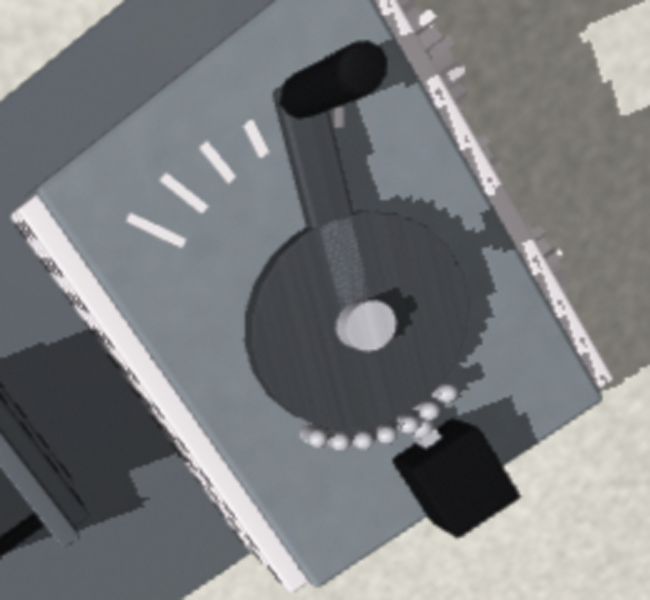

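```bash
cat > rigfit.py <<'E'
from h import *
c=np.load('w1.npy',allow_pickle=True).item()
a=lambda x,y:((x+.5)/3.4-.5+200,(y+.5)/3.4-.5+120)
b=lambda x,y:((x+.5)/2.5-.5+330,(y+.5)/2.5-.5)
mm=lambda *q:np.array(q)/1000
G=[(a(45,53),mm(-110,-135,12)),(a(462,558),mm(110,-135,12)),
(a(232,258),mm(-33,-109.5,82)),(a(382,450),mm(33,-109.5,82)),(a(383,143),mm(-33,-60.5,82)),(a(530,332),mm(33,-60.5,82)),
(b(40,190),mm(-90,5,80)),(b(318,583),mm(90,5,80)),(b(603,398),mm(90,125,80))]
def go(G,x0=[.6,.21,.18]):
    f=lambda v:np.concatenate([proj('wrist',pl(*v,P),c)[0]-uv for uv,P in G])
    r=least_squares(f,x0,loss='soft_l1');return r.x,f(r.x).reshape(-1,2).round(1)
E
python3 - <<'E'
from rigfit import *
for g in (G,G[:2],G[2:6],G[6:]):
    v,r=go(g);print(v.round(4),r.tolist(),'bay',pl(*v,mm(0,-85,12)).round(4),'piv',pl(*v,mm(25,65,115)).round(4))
v,_=go(G)
p=ray('wrist',b(362,67),.136,c);piv=pl(*v,mm(25,65,115))[0];d=p-piv;print('peg',p,np.hypot(*d[:2]),'ang',(np.arctan2(d[1],d[0])-v[2]-np.pi+.5+3.14159)%(2*np.pi)-np.pi)
for q in (0,.2,.4): print(q,proj('wrist',piv+[.075*np.cos(v[2]+np.pi+q-.5),.075*np.sin(v[2]+np.pi+q-.5),.021],c)*1,)
print(b(362,67))
E
```

```text
[0.6038 0.2137 0.1488] [[2.1, -1.4], [-2.9, 4.4], [2.5, 0.2], [0.5, -0.5], [2.9, 3.2], [0.8, 5.9], [-4.9, -12.2], [-8.4, -1.0], [-3.3, -0.2]] bay [[0.6163 0.1297 0.012 ]] piv [[0.6188 0.2817 0.115 ]]
[0.5973 0.2142 0.1876] [[-0.5, -0.7], [0.6, 1.1]] bay [[0.6131 0.1307 0.012 ]] piv [[0.6097 0.2827 0.115 ]]
[0.5973 0.2128 0.1919] [[0.2, -0.5], [0.8, -2.9], [-0.9, 0.5], [-0.2, 1.7]] bay [[0.6135 0.1294 0.012 ]] piv [[0.6095 0.2814 0.115 ]]
[0.6122 0.2155 0.1907] [[-2.5, -1.0], [0.1, 3.4], [2.7, 0.1]] bay [[0.6283 0.1321 0.012 ]] piv [[0.6244 0.2841 0.115 ]]
peg [0.53518161 0.28868892 0.136     ] 0.08394862796522956 ang 0.2681112156850527
0 [[508.17659531  32.24894985]]
0.2 [[485.5324048   37.29664926]]
0.4 [[463.938908    46.88988032]]
(474.5, 26.5)
```

>>> drive_tool([
  [100, 0, -0.04, 0, 0.04],
  [100, 0, -0.04, 0, 0.04],
  [100, 0, -0.04, 0, 0.04],
  [100, 0, -0.04, 0, 0.04],
  [100, 0, -0.04, 0, 0.04],
  [100, 0, -0.04, 0, 0.03],
  [100, 0, -0.04, 0, 0.03],
  [100, 0, -0.04, 0, 0],
  [100, 0, -0.03, 0, 0],
  [100, 0, 0, 0, 0],
  [100, 0, 0, 0, 0],
])

```text
clock: 3.35
position: [0.5881, -0.2038, 0.2518]
tool_rot: [3.134, -0.001, 2.971]
force: [0.8, 1.1, 0.2]
grip_width: 0.0854
```

Run:
```python
from h import *
s=bot.observe();print({k:np.round(v,4).tolist() for k,v in s.items() if k in('position','tool_rot','qpos','clock')})
im=bot.grab_frame('wrist');cv2.imwrite('pics/w2.png',cv2.cvtColor(im,cv2.COLOR_RGB2BGR));c=bot.camera_info('wrist');np.save('w2.npy',c,allow_pickle=True)
hsv=cv2.cvtColor(cv2.cvtColor(im,cv2.COLOR_RGB2BGR),cv2.COLOR_BGR2HSV)
m=cv2.inRange(hsv,(12,110,60),(28,255,255));k,l,st,ce=cv2.connectedComponentsWithStats(m)
for i in range(1,k):
    if st[i,4]>40: print(ce[i].round(1),st[i],ray('wrist',ce[i],.072,c).round(4))
print('tcp',proj('wrist',s['position'],c))
```

```text
{'clock': 3.35, 'qpos': [0.2025, 0.4995, 0.059, 1.5858, -0.0412, 1.0589, 1.6744], 'position': [0.5881, -0.2038, 0.2518], 'tool_rot': [3.1338, -0.0008, 2.9707]}
[298.5 145.5] [288 140  22  12 244] [ 0.5614 -0.2123  0.072 ]
[417.7 159.2] [407 151  22  17 206] [ 0.5921 -0.1083  0.072 ]
[297.5 184.7] [287 180  22  11 224] [ 0.5967 -0.2198  0.072 ]
[431.4 192.7] [421 185  22  16 191] [ 0.6255 -0.0988  0.072 ]
tcp [[313.60978523 255.42051627]]
```

View pics/w2.png

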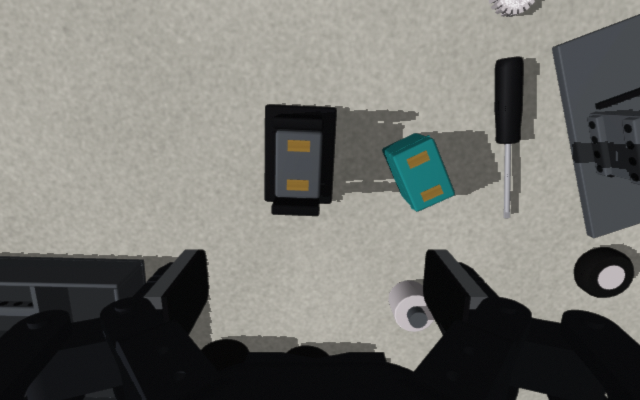

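>>> drive_tool([
  [100, -0.009, -0.012, 0, -0.039],
  [100, 0, 0, -0.04, 0],
  [100, 0, 0, -0.04, 0],
  [100, 0, 0, -0.03, 0],
  [100, 0, 0, 0, 0],
])

```text
clock: 3.9
position: [0.5788, -0.2123, 0.1406]
tool_rot: [3.133, 0.003, 2.93]
force: [-0.4, 0.1, 0.1]
grip_width: 0.0855
```

>>> drive_tool([
  [100, 0, -0.004, -0.03, 0],
  [100, 0, 0, -0.03, 0],
  [100, 0, 0, -0.03, 0],
  [100, 0, 0, -0.015, 0],
  [100, 0, 0, 0, 0],
])

```text
clock: 4.4
position: [0.582, -0.2158, 0.0403]
tool_rot: [3.134, 0.011, 2.928]
force: [-0.8, -0.0, 0.6]
grip_width: 0.0853
```

>>> drive_tool([
  [100, -0.003, 0, -0.008, 0],
  [100, 0, 0, 0, 0],
  [0, 0, 0, 0, 0],
  [0, 0, 0, 0, 0],
  [0, 0, 0, 0, 0],
  [0, 0, 0, 0, 0],
  [0, 0, 0, 0, 0],
], newtons=40)

```text
clock: 5.1
position: [0.5817, -0.2166, 0.0378]
tool_rot: [3.134, 0.018, 2.928]
force: [-0.3, 0.2, -2.7]
grip_width: 0.0416
```

Run:
```python
from h import *
s=bot.observe();print({k:np.round(v,4).tolist() for k,v in s.items() if k in('position','tool_rot','qpos','clock','force','grip_width')})
im=bot.grab_frame('wrist');cv2.imwrite('pics/w3.png',cv2.cvtColor(im,cv2.COLOR_RGB2BGR))
```

```text
{'clock': 5.1, 'qpos': [0.2384, 0.759, 0.0398, 1.7537, -0.0616, 0.6131, 1.6743], 'position': [0.5817, -0.2166, 0.0378], 'tool_rot': [3.1345, 0.0175, 2.9279], 'force': [-0.3473, 0.2366, -2.6539], 'grip_width': 0.0416}
```

View pics/w3.png

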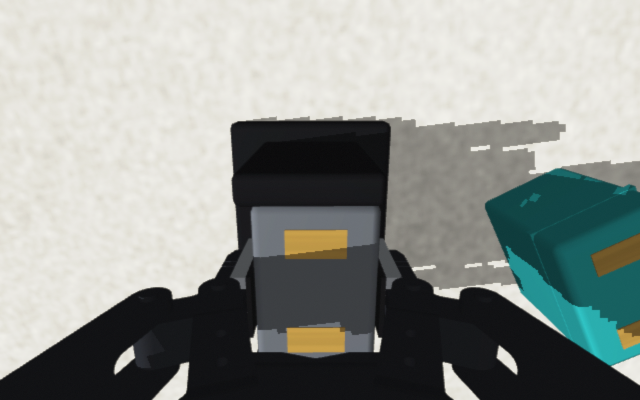

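>>> drive_tool([
  [0, 0, 0, 0.02, 0],
  [0, 0, 0, 0.03, 0],
  [0, 0, 0, 0.03, 0],
  [0, 0, 0, 0.03, 0],
  [0, 0, 0, 0, 0],
])

```text
clock: 5.65
position: [0.5805, -0.216, 0.15]
tool_rot: [3.134, 0.014, 2.928]
force: [-0.1, 0.1, -2.3]
grip_width: 0.0414
```

>>> drive_tool([
  [0, -0.035, 0.007, 0, 0],
  [0, -0.035, 0.007, 0, 0],
  [0, -0.035, 0.007, -0.02, 0],
  [0, -0.03, 0.006, -0.03, 0],
  [0, 0, 0, -0.03, 0],
  [0, 0, 0, -0.015, 0],
  [0, 0, 0, 0, 0],
])

```text
clock: 6.35
position: [0.4382, -0.1868, 0.0505]
tool_rot: [3.134, 0.014, 2.929]
force: [0.0, 0.1, -2.6]
grip_width: 0.0416
```

>>> drive_tool([
  [0, 0, 0, -0.014, 0],
  [0, 0, 0, -0.007, 0],
  [0, 0, 0, -0.003, 0],
  [0, 0, 0, 0, 0],
])

```text
clock: 6.75
position: [0.4389, -0.1869, 0.0266]
tool_rot: [3.134, 0.014, 2.929]
force: [-0.3, -0.2, -1.8]
grip_width: 0.0415
```

>>> drive_tool([
  [0, 0, 0, -0.002, 0],
  [0, 0, 0, 0, 0],
  [100, 0, 0, 0, 0],
  [100, 0, 0, 0, 0],
  [100, 0, 0, 0, 0],
  [100, 0, 0, 0.03, 0],
  [100, 0, 0, 0.04, 0],
  [100, 0, 0, 0.04, 0],
  [100, 0, 0, 0, 0],
])

```text
clock: 7.65
position: [0.4397, -0.1872, 0.1404]
tool_rot: [3.134, 0.016, 2.929]
force: [-0.2, 0.2, -2.0]
grip_width: 0.0859
```

>>> drive_tool([
  [100, 0, 0, 0.03, -0.14],
  [100, 0, 0, 0.03, -0.14],
  [100, 0, 0, 0.03, -0.14],
  [100, 0, 0, 0, -0.14],
  [100, 0, 0, 0, -0.14],
  [100, 0, 0, 0, -0.14],
  [100, 0, 0, 0, -0.14],
  [100, 0, 0, 0, -0.14],
  [100, 0, 0, 0, -0.14],
  [100, 0, 0, 0, -0.14],
  [100, 0, 0, 0, -0.14],
  [100, 0, 0, 0, 0],
])

```text
clock: 8.85
position: [0.4387, -0.1869, 0.2336]
tool_rot: [3.13, 0.018, 1.326]
force: [0.5, -0.5, -0.7]
grip_width: 0.0852
```

```bash
cat > packlook.py <<'E'
import sys
from h import *
tag,zt=sys.argv[1],float(sys.argv[2])
s=bot.observe();print({k:np.round(v,4).tolist() for k,v in s.items() if k in('position','tool_rot','qpos','clock','force','grip_width')})
for n in sys.argv[3:]:
    im=bot.grab_frame(n);c=bot.camera_info(n);np.save(f'{tag}_{n}.npy',c,allow_pickle=True)
    bgr=cv2.cvtColor(im,cv2.COLOR_RGB2BGR);cv2.imwrite(f'pics/{tag}_{n}.png',bgr)
    m=cv2.inRange(cv2.cvtColor(bgr,cv2.COLOR_BGR2HSV),(12,110,60),(28,255,255));k,l,st,ce=cv2.connectedComponentsWithStats(m)
    for i in range(1,k):
        if 10<st[i,4]<1500: print(n,ce[i].round(1),st[i,4],ray(n,ce[i],zt,c).round(4))
E
python3 packlook.py w4 .06 wrist top
```

```text
{'clock': 8.85, 'qpos': [-0.0887, 0.2982, 0.4399, 2.0028, -0.1434, 0.8598, 0.1815], 'position': [0.4387, -0.1869, 0.2336], 'tool_rot': [3.1303, 0.018, 1.3257], 'force': [0.5108, -0.4835, -0.6778], 'grip_width': 0.0852}
wrist [517.8   8.2] 237 [ 0.6293 -0.0966  0.06  ]
wrist [475.1  29.5] 308 [ 0.5943 -0.1042  0.06  ]
wrist [290.7 171.7] 240 [ 0.4199 -0.1819  0.06  ]
wrist [331.  170.5] 242 [ 0.4551 -0.1895  0.06  ]
top [372.2 191.4] 17 [ 0.6284 -0.094   0.06  ]
top [377.9 207.8] 18 [ 0.5938 -0.1046  0.06  ]
top [423.  276.4] 32 [ 0.454  -0.1886  0.06  ]
top [420.2 294.6] 32 [ 0.4186 -0.1811  0.06  ]
```

View pics/w4_wrist.png

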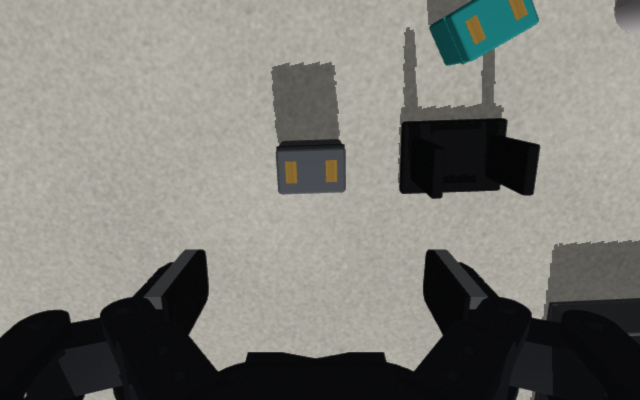

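>>> drive_tool([
  [100, -0.002, 0.002, 0, 0.034],
  [100, 0, 0, -0.04, 0],
  [100, 0, 0, -0.04, 0],
  [100, 0, 0, -0.04, 0],
  [100, 0, 0, -0.02, 0],
  [100, 0, 0, 0, 0],
])

```text
clock: 9.55
position: [0.4366, -0.1843, 0.0902]
tool_rot: [3.126, 0.016, 1.396]
force: [-0.0, 0.4, 0.3]
grip_width: 0.0852
```

>>> drive_tool([
  [100, 0, -0.001, -0.01, -0.036],
  [100, 0, 0, -0.02, 0],
  [100, 0, 0, -0.02, 0],
  [100, 0, 0, -0.02, 0],
  [100, 0, 0, 0, 0],
])

```text
clock: 10.05
position: [0.4396, -0.1861, 0.0216]
tool_rot: [3.118, 0.016, 1.36]
force: [-0.4, -0.1, 1.1]
grip_width: 0.0854
```

>>> drive_tool([
  [100, -0.003, 0.0005, -0.006, 0],
  [100, 0, 0, 0, 0],
  [0, 0, 0, 0, 0],
  [0, 0, 0, 0, 0],
  [0, 0, 0, 0, 0],
  [0, 0, 0, 0, 0],
  [0, 0, 0, 0, 0],
], newtons=40)

```text
clock: 10.75
position: [0.4385, -0.1862, 0.0197]
tool_rot: [3.113, 0.016, 1.36]
force: [-0.1, 0.7, -3.1]
grip_width: 0.0613
```

```bash
python3 packlook.py w5 .06 wrist
```

```text
{'clock': 10.75, 'qpos': [0.112, 0.6646, 0.2058, 2.1556, -0.3637, 0.3214, 0.4073], 'position': [0.4385, -0.1862, 0.0197], 'tool_rot': [3.1127, 0.0156, 1.3601], 'force': [-0.1256, 0.706, -3.0969], 'grip_width': 0.0613}
```

View pics/w5_wrist.png

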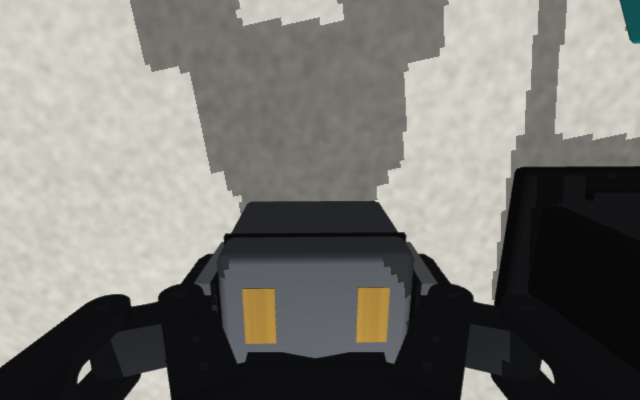

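>>> drive_tool([
  [0, 0, 0, 0.02, 0],
  [0, 0, 0, 0.04, 0],
  [0, 0, 0, 0.04, 0],
  [0, 0, 0, 0.04, 0],
  [0, 0, 0, 0.02, 0],
  [0, 0, 0, 0, 0],
])

```text
clock: 11.4
position: [0.4364, -0.1858, 0.1846]
tool_rot: [3.116, 0.015, 1.359]
force: [0.5, 0.1, -3.3]
grip_width: 0.0618
```

>>> drive_tool([
  [0, 0.019, 0.034, 0, 0.044],
  [0, 0.019, 0.034, 0, 0.044],
  [0, 0.019, 0.034, 0, 0.044],
  [0, 0.019, 0.034, 0, 0.044],
  [0, 0.019, 0.034, 0, 0.044],
  [0, 0.019, 0.034, 0, 0.044],
  [0, 0.019, 0.034, 0, 0.044],
  [0, 0.019, 0.034, 0, 0.044],
  [0, 0.019, 0.034, 0, 0.044],
  [0, 0, 0, 0, 0],
  [0, 0, 0, 0, 0],
])

```text
clock: 12.5
position: [0.6067, 0.1346, 0.1703]
tool_rot: [3.129, 0.013, 1.77]
force: [-0.4, -0.1, -2.3]
grip_width: 0.0617
```

```bash
python3 packlook.py w6 .225 wrist top scene
```

```text
{'clock': 12.5, 'qpos': [-0.4955, 0.5927, 0.259, 1.6896, -0.1701, 0.8701, 0.0289], 'position': [0.6067, 0.1346, 0.1703], 'tool_rot': [3.1287, 0.0128, 1.7702], 'force': [-0.4071, -0.089, -2.3057], 'grip_width': 0.0617}
top [372.2 191.4] 17 [ 0.593  -0.0714  0.225 ]
top [378.1 207.8] 17 [ 0.566  -0.0798  0.225 ]
scene [360.2 113.5] 33 [0.5957 0.1169 0.225 ]
scene [377.6 118.4] 33 [0.6305 0.1238 0.225 ]
scene [296.2 237.5] 33 [ 0.6579 -0.174   0.225 ]
scene [312.9 242.6] 34 [ 0.6837 -0.167   0.225 ]
scene [  4.3 393.9] 121 [ 0.5006 -0.5349  0.225 ]
```

View pics/w6_wrist.png

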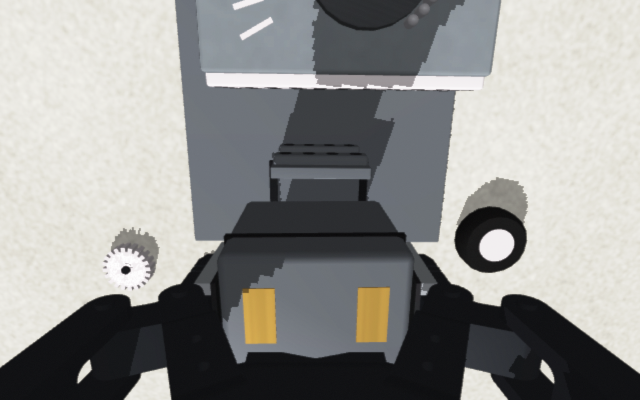

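View pics/w6_scene.png

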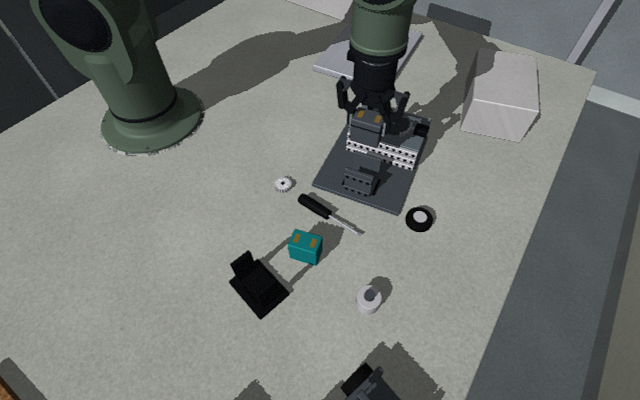

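Run:
```python
import cv2
a=cv2.imread('pics/w6_wrist.png');cv2.imwrite('pics/w6a.png',cv2.resize(a[70:260,170:470],None,fx=2.6,fy=2.6,interpolation=cv2.INTER_CUBIC))
from h import *
c=bot.camera_info('scene')
p=[ray('scene',u,.2106,c) for u in((360.2,113.5),(377.6,118.4))];print(np.mean(p,0),p)
```

```text
[0.60610144 0.13527079 0.2106    ] [array([0.58815651, 0.13171292, 0.2106    ]), array([0.62404636, 0.13882866, 0.2106    ])]
```

View pics/w6a.png

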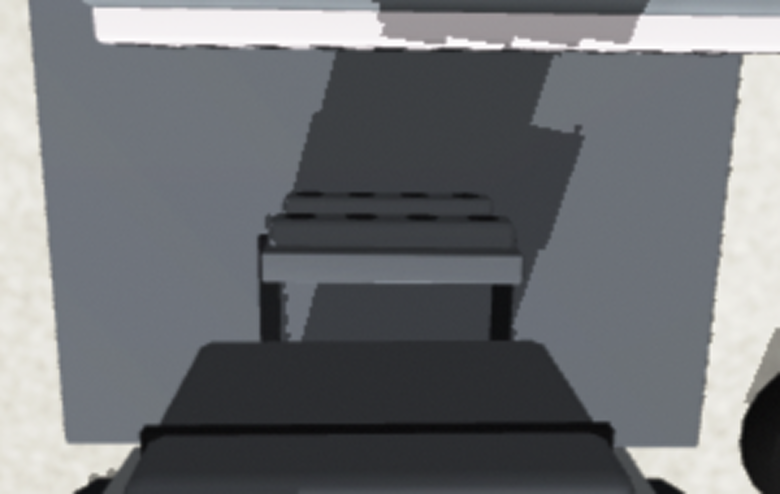

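```bash
python3 - <<'E'
from h import *
c=np.load('w6_wrist.npy',allow_pickle=True).item()
a=lambda x,y:((x+.5)/2.6-.5+170,(y+.5)/2.6-.5+70)
mm=lambda *q:np.array(q)/1000
G=[(a(66,443),mm(-110,-135,12)),(a(698,446),mm(110,-135,12)),(a(262,283),mm(-33,-60.5,82)),(a(522,283),mm(33,-60.5,82)),(a(262,253),mm(-33,-52.5,82)),(a(520,254),mm(33,-52.5,82))]
for g in(G,G[:2],G[2:]):
    f=lambda v:np.concatenate([proj('wrist',pl(*v,P),c)[0]-uv for uv,P in g])
    r=least_squares(f,[.6,.21,.18]);v=r.x
    print(v.round(4),f(v).reshape(-1,2).round(1).tolist(),'bay',pl(*v,mm(0,-85,12)).round(4))
E
python3 - <<'E'
import cv2
a=cv2.imread('pics/scene0.png');cv2.imwrite('pics/s0c.png',cv2.resize(a[140:225,305:420],None,fx=6,fy=6,interpolation=cv2.INTER_CUBIC))
E
```

```text
[0.5974 0.2097 0.1911] [[-0.8, 1.3], [0.9, 0.9], [-0.6, -0.3], [0.1, 0.3], [-0.9, -0.8], [1.5, -0.5]] bay [[0.6135 0.1262 0.012 ]]
[0.5974 0.2107 0.1894] [[-0.9, 0.1], [1.0, 0.1]] bay [[0.6134 0.1272 0.012 ]]
[0.5971 0.2094 0.1957] [[-0.6, 0.3], [0.1, 0.4], [-0.9, -0.2], [1.4, -0.4]] bay [[0.6137 0.126  0.012 ]]
```

View pics/s0c.png

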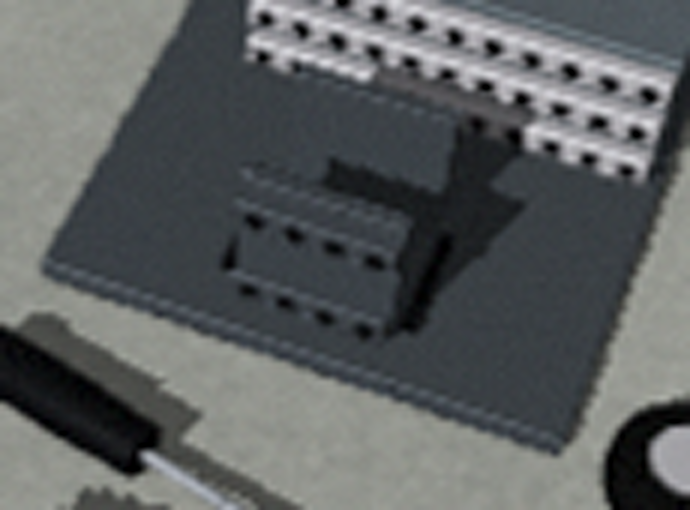

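>>> drive_tool([
  [0, 0.007, -0.008, 0, -0.008],
  [0, 0, 0, -0.02, 0],
  [0, 0, 0, -0.02, 0],
  [0, 0, 0, -0.015, 0],
  [0, 0, 0, 0, 0],
  [0, 0, 0, 0, 0],
])

```text
clock: 13.25
position: [0.6162, 0.1184, 0.116]
tool_rot: [3.125, 0.014, 1.751]
force: [0.2, 0.9, -2.5]
grip_width: 0.0618
```

```bash
python3 packlook.py w7 .155 wrist scene top;python3 - <<'E'
import cv2
a=cv2.imread('pics/w7_wrist.png');cv2.imwrite('pics/w7a.png',cv2.resize(a[130:260,190:450],None,fx=3,fy=3,interpolation=cv2.INTER_CUBIC))
a=cv2.imread('pics/w7_scene.png');cv2.imwrite('pics/w7s.png',cv2.resize(a[90:220,305:430],None,fx=4.6,fy=4.6,interpolation=cv2.INTER_CUBIC))
E
```

```text
{'clock': 13.25, 'qpos': [-0.4541, 0.6693, 0.2424, 1.7128, -0.1939, 0.7676, 0.0561], 'position': [0.6162, 0.1184, 0.116], 'tool_rot': [3.1249, 0.0139, 1.7513], 'force': [0.1784, 0.9123, -2.5178], 'grip_width': 0.0618}
scene [358.  139.7] 32 [0.5973 0.1164 0.155 ]
scene [374.4 144.7] 34 [0.6331 0.1231 0.155 ]
scene [296.1 237.7] 33 [ 0.6309 -0.1454  0.155 ]
scene [313.  242.6] 36 [ 0.6605 -0.1368  0.155 ]
scene [  4.3 393.8] 122 [ 0.4503 -0.5588  0.155 ]
top [372.2 191.4] 17 [ 0.608 -0.081  0.155]
top [377.9 207.8] 18 [ 0.5778 -0.0902  0.155 ]
```

View pics/w7a.png

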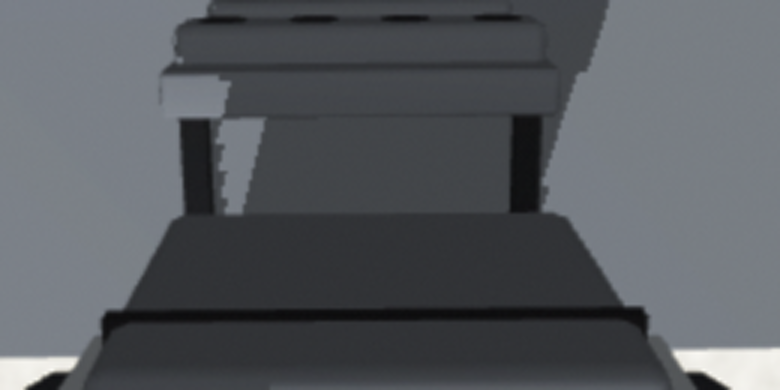

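View pics/w7s.png

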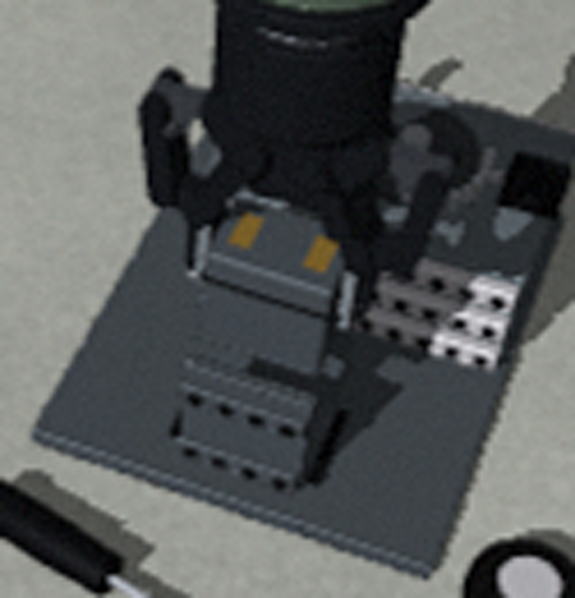

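Run:
```python
from h import *
c=np.load('w7_wrist.npy',allow_pickle=True).item()
a=lambda x,y:((x+.5)/3-.5+190,(y+.5)/3-.5+130)
mm=lambda *q:np.array(q)/1000
g=[(a(163,118),mm(-33,-60.5,82)),(a(556,118),mm(33,-60.5,82)),(a(165,70),mm(-33,-52.5,82)),(a(557,71),mm(33,-52.5,82))]
f=lambda v:np.concatenate([proj('wrist',pl(*v,P),c)[0]-uv for uv,P in g])
r=least_squares(f,[.6,.21,.18]);v=r.x
print(v.round(4),f(v).reshape(-1,2).round(1).tolist(),'bay',pl(*v,mm(0,-85,12)).round(4))
# pack bottom front edge corners
e=[ray('wrist',a(*q),.0963,c) for q in((180,216),(566,216))];print('pack front edge',np.round(e,4),np.linalg.norm(e[0]-e[1]))
m=np.mean(e,0);d=e[1]-e[0];yw=np.arctan2(d[1],d[0]);print(yw,'pack ctr',m+.021*np.array([np.sin(yw),-np.cos(yw),0]))
```

```text
[0.5986 0.2091 0.176 ] [[-0.7, 0.1], [1.2, 0.2], [-2.1, 0.0], [1.7, -0.0]] bay [[0.6134 0.1254 0.012 ]]
pack front edge [[0.5836 0.1323 0.0963]
 [0.6429 0.1428 0.0963]] 0.06026615118745084
0.17578213410361299 pack ctr [0.61695008 0.11687477 0.0963    ]
```

>>> drive_tool([
  [0, -0.003, 0.008, 0, 0],
  [0, 0, 0, 0, 0],
  [0, 0, 0, 0, 0],
])

```text
clock: 13.7
position: [0.6135, 0.1285, 0.1179]
tool_rot: [3.122, 0.013, 1.753]
force: [0.3, -0.8, -3.1]
grip_width: 0.0615
```

>>> drive_tool([
  [0, 0, -0.0015, 0, 0],
  [0, 0, 0, 0, 0],
  [0, 0, 0, 0, 0],
])

```text
clock: 14.0
position: [0.6136, 0.1272, 0.1183]
tool_rot: [3.121, 0.013, 1.753]
force: [-0.5, 0.2, -2.7]
grip_width: 0.0615
```

```bash
python3 packlook.py w8 .158 wrist scene;python3 - <<'E'
import cv2
a=cv2.imread('pics/w8_wrist.png');cv2.imwrite('pics/w8a.png',cv2.resize(a[130:260,190:450],None,fx=3,fy=3,interpolation=cv2.INTER_CUBIC))
E
```

```text
{'clock': 14.0, 'qpos': [-0.4693, 0.6636, 0.2429, 1.7168, -0.1937, 0.7659, 0.0439], 'position': [0.6136, 0.1272, 0.1183], 'tool_rot': [3.1214, 0.0129, 1.7532], 'force': [-0.5137, 0.211, -2.7109], 'grip_width': 0.0615}
scene [359.2 135.9] 32 [0.5951 0.1246 0.158 ]
scene [375.5 140.8] 33 [0.6305 0.1313 0.158 ]
scene [296.1 237.6] 31 [ 0.632  -0.1465  0.158 ]
scene [312.9 242.6] 34 [ 0.6613 -0.1381  0.158 ]
scene [  4.3 393.8] 122 [ 0.4524 -0.5577  0.158 ]
```

View pics/w8a.png

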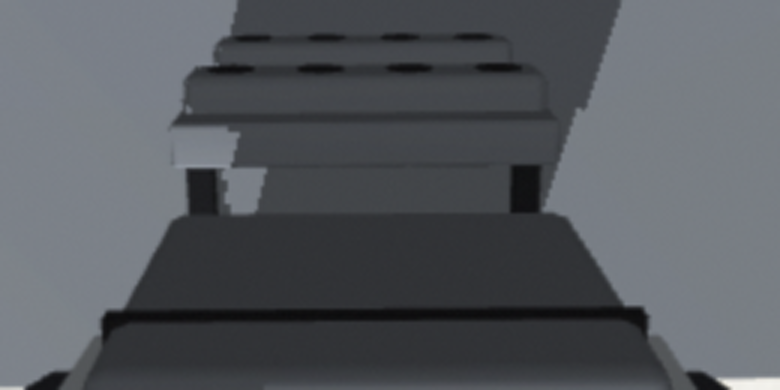

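Run:
```python
from h import *
c=np.load('w8_wrist.npy',allow_pickle=True).item()
a=lambda x,y:((x+.5)/3-.5+190,(y+.5)/3-.5+130)
e=[ray('wrist',a(*q),.0985,c) for q in((180,216),(566,216))]
g=[ray('wrist',a(*q),.082,c) for q in((173,166),(555,165))]
d=(e[1]-e[0]);d/=np.linalg.norm(d);n=np.array([-d[1],d[0],0])
print('gap y',(np.mean(g,0)-np.mean(e,0))@n,'dx',(np.mean(g,0)-np.mean(e,0))@d, 'yaw',np.arctan2(d[1],d[0]),np.arctan2(*(g[1]-g[0])[[1,0]]))
```

```text
gap y 0.0039837330501973035 dx -0.0012766657938077536 yaw 0.17649682093001645 0.18020434171885144
```

>>> drive_tool([
  [0, -0.001, 0, -0.01, 0],
  [0, 0, 0, -0.01, 0],
  [0, 0, 0, 0, 0],
  [0, 0, 0, 0, 0],
])

```text
clock: 14.5
position: [0.6121, 0.1268, 0.0957]
tool_rot: [3.123, 0.013, 1.753]
force: [-0.1, -0.3, -2.8]
grip_width: 0.0617
```

Inside the cheek tops without contact; continue down.

>>> drive_tool([
  [0, 0.0005, 0, -0.01, 0],
  [0, 0, 0, -0.01, 0],
  [0, 0, 0, -0.01, 0],
  [0, 0, 0, 0, 0],
  [0, 0, 0, 0, 0],
])

```text
clock: 15.0
position: [0.6124, 0.1268, 0.0624]
tool_rot: [3.123, 0.013, 1.753]
force: [0.2, 0.1, -2.0]
grip_width: 0.0616
```

>>> drive_tool([
  [0, 0.0005, 0, -0.01, 0],
  [0, 0, 0, -0.008, 0],
  [0, 0, 0, -0.004, 0],
  [0, 0, 0, 0, 0],
  [0, 0, 0, 0, 0],
])

```text
clock: 15.5
position: [0.6131, 0.1268, 0.0386]
tool_rot: [3.123, 0.013, 1.753]
force: [0.3, 0.1, -2.5]
grip_width: 0.0614
```

>>> drive_tool([
  [0, 0, 0, -0.004, 0],
  [0, 0, 0, -0.002, 0],
  [0, 0, 0, 0, 0],
  [0, 0, 0, 0, 0],
])

```text
clock: 15.9
position: [0.6135, 0.1269, 0.0326]
tool_rot: [3.122, 0.013, 1.753]
force: [-1.1, 0.5, -3.0]
grip_width: 0.0615
```

>>> drive_tool([
  [0, 0, 0, -0.002, 0],
  [0, 0, 0, 0, 0],
  [0, 0, 0, 0, 0],
])

```text
clock: 16.2
position: [0.6137, 0.127, 0.0309]
tool_rot: [3.121, 0.013, 1.753]
force: [0.3, 0.8, -2.9]
grip_width: 0.0616
```

```bash
python3 packlook.py w9 .072 wrist scene;python3 - <<'E'
import cv2
a=cv2.imread('pics/w9_scene.png');cv2.imwrite('pics/w9s.png',cv2.resize(a[90:220,305:430],None,fx=4.6,fy=4.6,interpolation=cv2.INTER_CUBIC))
E
```

```text
{'clock': 16.2, 'qpos': [-0.4409, 0.7891, 0.2015, 1.7476, -0.224, 0.6081, 0.0665], 'position': [0.6137, 0.127, 0.0309], 'tool_rot': [3.1214, 0.013, 1.7528], 'force': [0.2583, 0.7793, -2.8879], 'grip_width': 0.0616}
scene [356.2 163.2] 26 [0.5955 0.1236 0.072 ]
scene [370.9 168.4] 27 [0.6313 0.129  0.072 ]
scene [296.1 237.7] 33 [ 0.5986 -0.1109  0.072 ]
scene [312.9 242.6] 34 [ 0.6325 -0.1012  0.072 ]
scene [  4.3 393.9] 120 [ 0.3906 -0.5872  0.072 ]
```

View pics/w9_wrist.png

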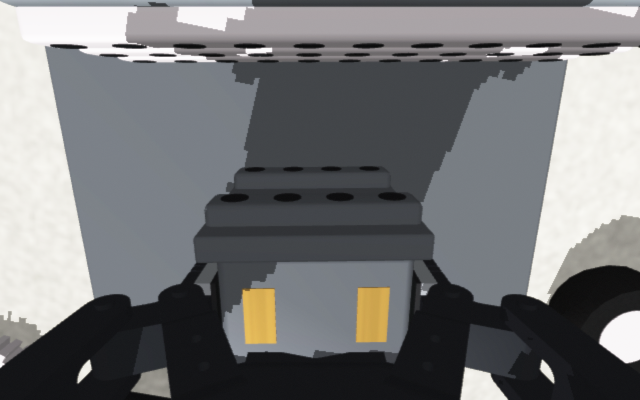

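View pics/w9s.png

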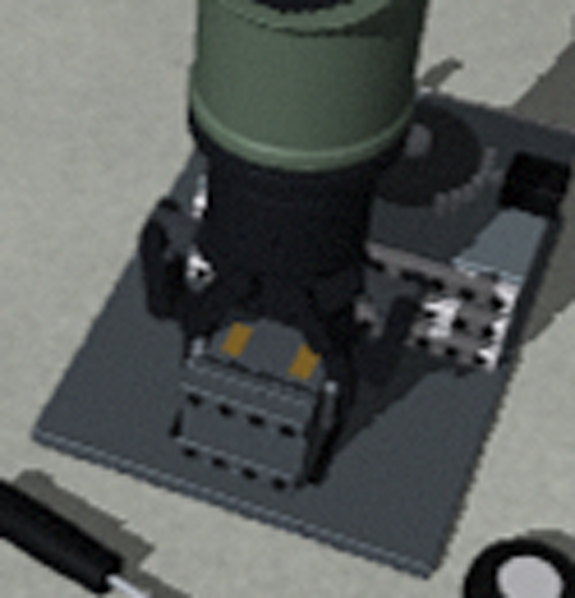

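>>> drive_tool([
  [60, 0, 0, 0, 0],
  [100, 0, 0, 0, 0],
  [100, 0, 0, 0, 0],
  [100, 0, 0, 0, 0],
  [100, 0, 0, 0.02, 0],
  [100, 0, 0, 0.03, 0],
  [100, 0, 0, 0.04, 0],
  [100, 0, 0, 0.04, 0],
  [100, 0, 0, 0.03, 0],
  [100, 0, 0, 0.02, 0],
  [100, 0, 0, 0, 0],
])

```text
clock: 17.4
position: [0.6128, 0.1263, 0.2183]
tool_rot: [3.121, 0.013, 1.752]
force: [0.2, 0.3, -0.5]
grip_width: 0.0854
```

```bash
python3 packlook.py w10 .072 wrist scene;python3 - <<'E'
import cv2
a=cv2.imread('pics/w10_scene.png');cv2.imwrite('pics/w10s.png',cv2.resize(a[90:220,305:430],None,fx=4.6,fy=4.6,interpolation=cv2.INTER_CUBIC))
E
```

```text
{'clock': 17.4, 'qpos': [-0.4972, 0.5419, 0.2837, 1.6421, -0.1592, 0.9619, 0.0182], 'position': [0.6128, 0.1263, 0.2183], 'tool_rot': [3.1212, 0.013, 1.7523], 'force': [0.1953, 0.2949, -0.4899], 'grip_width': 0.0854}
wrist [290.5 179. ] 276 [0.5957 0.1242 0.072 ]
wrist [334.5 179. ] 276 [0.6311 0.1305 0.072 ]
scene [356.3 163.3] 27 [0.596  0.1235 0.072 ]
scene [370.9 168.3] 28 [0.6313 0.1294 0.072 ]
scene [296.1 237.6] 32 [ 0.5985 -0.1108  0.072 ]
scene [312.9 242.5] 33 [ 0.6325 -0.1009  0.072 ]
scene [  4.3 393.9] 121 [ 0.3907 -0.5871  0.072 ]
```

View pics/w10_wrist.png

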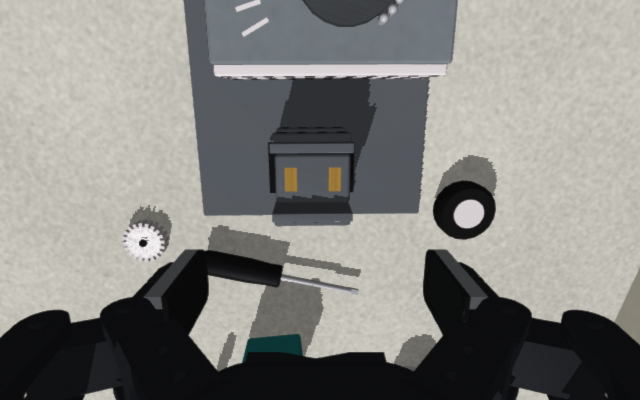

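View pics/w10s.png

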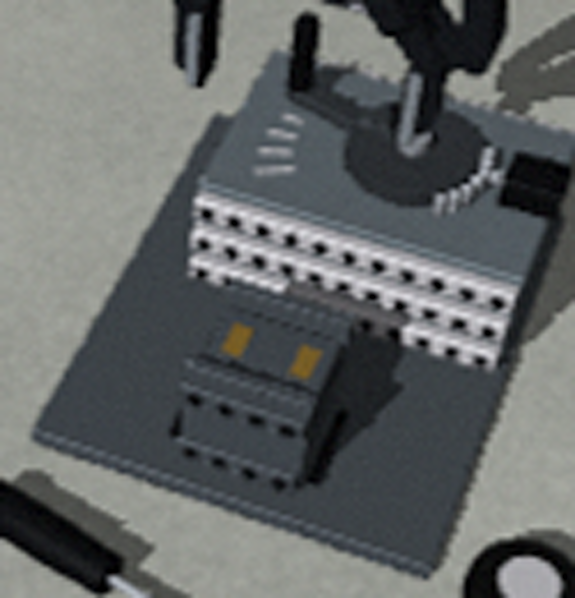

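>>> drive_tool([
  [0, -0.03, 0.02, 0.01, 0],
  [0, -0.03, 0.02, 0.01, 0],
  [0, -0.01, 0.02, 0, 0],
  [0, 0, 0, 0, 0],
  [0, 0, 0, 0, 0],
  [0, 0, 0, 0, 0],
])

```text
clock: 18.1
position: [0.5369, 0.186, 0.2293]
tool_rot: [3.134, 0.017, 1.752]
force: [0.9, -0.4, -0.2]
grip_width: 0.0002
```

```bash
python3 packlook.py w11 .072 wrist
python3 - <<'E'
import cv2
from h import *
a=cv2.imread('pics/w11_wrist.png');cv2.imwrite('pics/w11a.png',cv2.resize(a[0:240,160:480],None,fx=2.5,fy=2.5,interpolation=cv2.INTER_CUBIC))
E
```

```text
{'clock': 18.1, 'qpos': [-0.6556, 0.4448, 0.2859, 1.7714, -0.1284, 0.9413, -0.14], 'position': [0.5369, 0.186, 0.2293], 'tool_rot': [3.134, 0.0167, 1.7516], 'force': [0.9283, -0.4484, -0.1621], 'grip_width': 0.0002}
wrist [365.4 253.5] 218 [0.5966 0.1234 0.072 ]
wrist [405.2 253.4] 218 [0.6321 0.1298 0.072 ]
```

View pics/w11a.png

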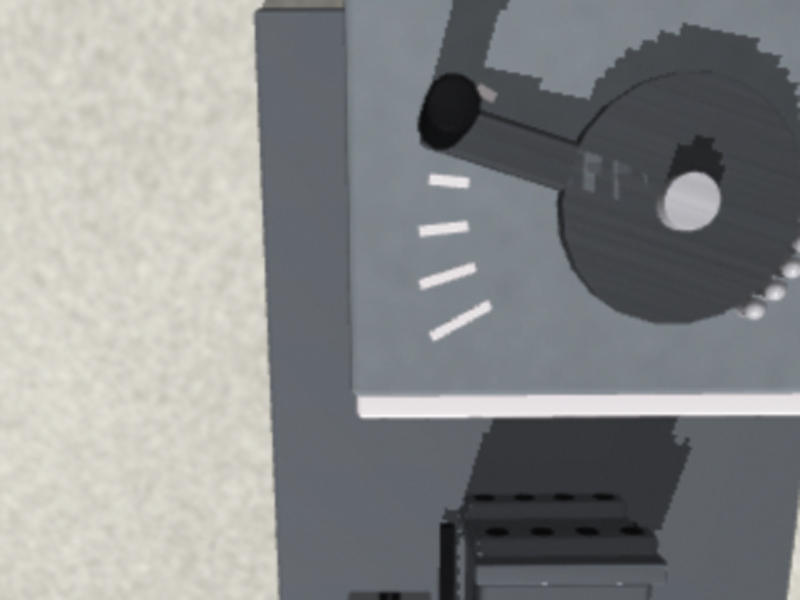

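View pics/w11_wrist.png

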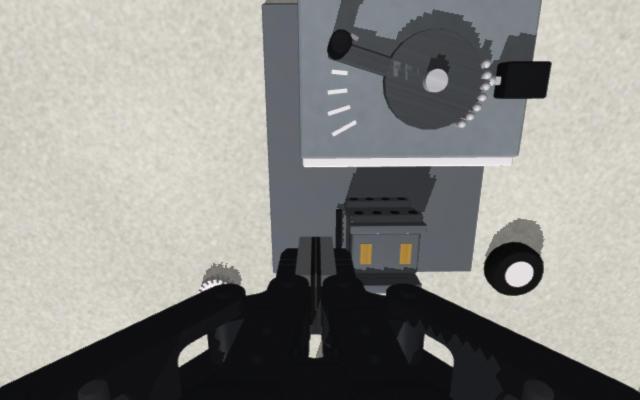

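Run:
```python
from h import *
c=np.load('w11_wrist.npy',allow_pickle=True).item()
a=lambda x,y:((x+.5)/2.5-.5+160,(y+.5)/2.5-.5)
print('peg top',ray('wrist',a(453,102),.136,c))
print('peg base',ray('wrist',a(438,132),.092,c))
print('knob',[ray('wrist',a(692,200),z,c) for z in(.09,.098)])
for t in((450,181),(444,228),(448,276),(461,320)):print(ray('wrist',a(*t),.08,c))
print('tip',proj('wrist',bot.observe()['position'],c))
```

```text
peg top [0.53600047 0.28569297 0.136     ]
peg base [0.53548399 0.28313218 0.092     ]
knob [array([0.61367979, 0.27843258, 0.09      ]), array([0.61113895, 0.27771166, 0.098     ])]
[0.54229388 0.27134161 0.08      ]
[0.54319511 0.25745995 0.08      ]
[0.54727993 0.24345341 0.08      ]
[0.55406052 0.2307884  0.08      ]
tip [[313.29074985 257.82801443]]
```

>>> drive_tool([
  [0, 0, 0.04, 0, 0],
  [0, 0, 0.04, 0, 0],
  [0, 0, 0.03, 0, 0],
  [0, 0, 0.02, 0, 0],
  [0, 0, 0, 0, 0],
  [0, 0, 0, -0.03, 0],
  [0, 0, 0, -0.03, 0],
  [0, 0, 0, -0.02, 0],
  [0, 0, 0, 0, 0],
])

```text
clock: 19.05
position: [0.5415, 0.3102, 0.1449]
tool_rot: [3.134, 0.022, 1.738]
force: [-0.3, -0.3, 0.4]
grip_width: 0.0001
```

>>> drive_tool([
  [0, -0.004, 0.01, 0, 0],
  [0, 0, 0, 0, 0],
  [0, 0, 0, -0.02, 0],
  [0, 0, 0, -0.01, 0],
  [0, 0, 0, 0, 0],
  [0, 0, 0, 0, 0],
])

```text
clock: 19.65
position: [0.5402, 0.3206, 0.1198]
tool_rot: [3.128, 0.02, 1.736]
force: [-0.1, -0.1, 0.4]
grip_width: -0.0004
```

>>> drive_tool([
  [0, -0.004, 0, -0.007, 0],
  [0, 0, 0, 0, 0],
  [0, 0, -0.006, 0, 0],
  [0, 0, 0, 0, 0],
])

```text
clock: 20.05
position: [0.5365, 0.3143, 0.1141]
tool_rot: [3.126, 0.019, 1.736]
force: [-0.0, 0.6, 0.2]
grip_width: -0.0002
```

```bash
python3 packlook.py w12 .072 scene
python3 - <<'E'
import cv2
a=cv2.imread('pics/w12_scene.png');cv2.imwrite('pics/w12s.png',cv2.resize(a[70:200,320:450],None,fx=4.6,fy=4.6,interpolation=cv2.INTER_CUBIC))
E
```

```text
{'clock': 20.05, 'qpos': [-0.7942, 0.6674, 0.2336, 1.7209, -0.1731, 0.7685, -0.3201], 'position': [0.5365, 0.3143, 0.1141], 'tool_rot': [3.1263, 0.019, 1.7356], 'force': [-0.0058, 0.6222, 0.2023], 'grip_width': -0.0002}
scene [356.3 163.3] 27 [0.596  0.1235 0.072 ]
scene [370.9 168.2] 27 [0.631  0.1296 0.072 ]
scene [296.1 237.7] 33 [ 0.5986 -0.1109  0.072 ]
scene [312.9 242.5] 35 [ 0.6326 -0.101   0.072 ]
scene [  4.3 393.9] 120 [ 0.3906 -0.5872  0.072 ]
```

View pics/w12s.png

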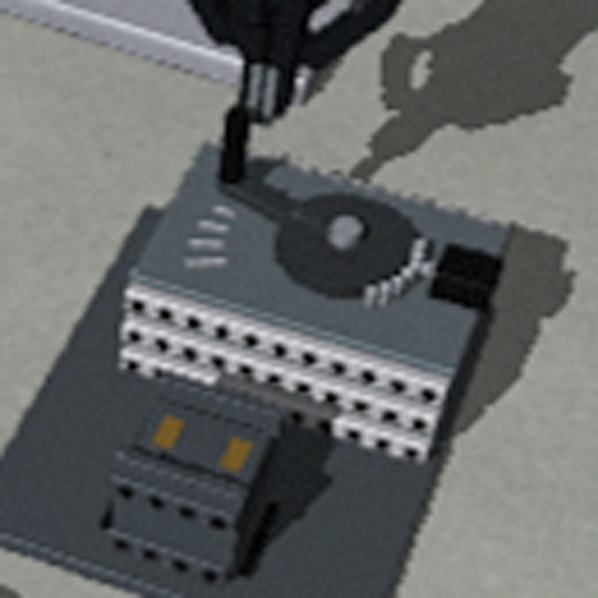

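>>> drive_tool([
  [0, 0, -0.004, 0, 0],
  [0, 0, -0.003, 0, 0],
  [0, 0, 0, 0, 0],
])

```text
clock: 20.4
position: [0.5367, 0.3073, 0.1144]
tool_rot: [3.126, 0.018, 1.736]
force: [-0.4, -0.2, -0.5]
grip_width: 0.0004
```

>>> drive_tool([
  [0, 0, -0.003, 0, 0],
  [0, 0, 0, 0, 0],
])

```text
clock: 20.6
position: [0.5368, 0.3039, 0.1145]
tool_rot: [3.126, 0.018, 1.736]
force: [-0.6, -0.2, -0.8]
grip_width: -0.0001
```

>>> drive_tool([
  [0, 0, -0.003, 0, 0],
  [0, 0, 0, 0, 0],
])

```text
clock: 20.8
position: [0.5365, 0.3018, 0.1145]
tool_rot: [3.126, 0.017, 1.736]
force: [-0.6, -0.4, -0.2]
grip_width: 0.0003
```

>>> drive_tool([
  [0, 0, -0.003, 0, 0],
  [0, 0, 0, 0, 0],
])

```text
clock: 21.0
position: [0.5363, 0.2993, 0.1146]
tool_rot: [3.125, 0.016, 1.737]
force: [0.4, -0.7, 0.1]
grip_width: -0.0001
```

>>> drive_tool([
  [0, 0, -0.003, 0, 0],
  [0, 0, 0, 0, 0],
])

```text
clock: 21.2
position: [0.5364, 0.2957, 0.1146]
tool_rot: [3.125, 0.017, 1.737]
force: [-0.2, -0.5, 0.3]
grip_width: 0.0
```

```bash
python3 packlook.py w13 .072 scene wrist|head -1
python3 - <<'E'
import cv2
a=cv2.imread('pics/w13_scene.png');cv2.imwrite('pics/w13s.png',cv2.resize(a[70:170,330:430],None,fx=6,fy=6,interpolation=cv2.INTER_CUBIC))
E
```

```text
{'clock': 21.2, 'qpos': [-0.7685, 0.6528, 0.2306, 1.7486, -0.1724, 0.7525, -0.2925], 'position': [0.5364, 0.2957, 0.1146], 'tool_rot': [3.1255, 0.0167, 1.7369], 'force': [-0.2364, -0.5075, 0.337], 'grip_width': 0.0}
```

View pics/w13s.png

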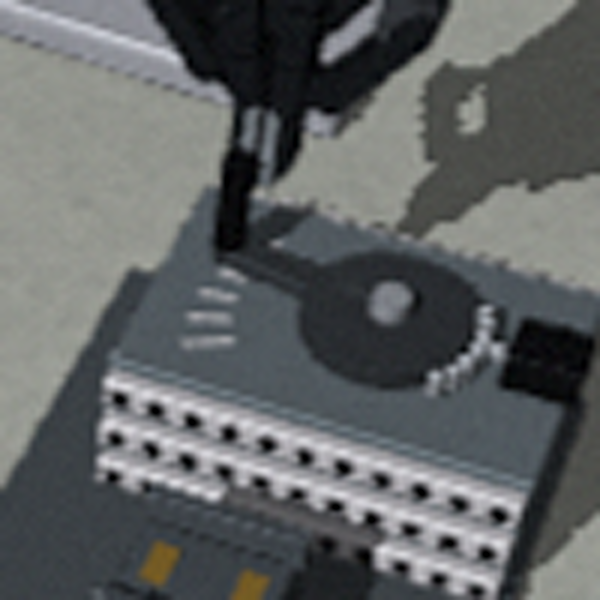

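View pics/w13_wrist.png

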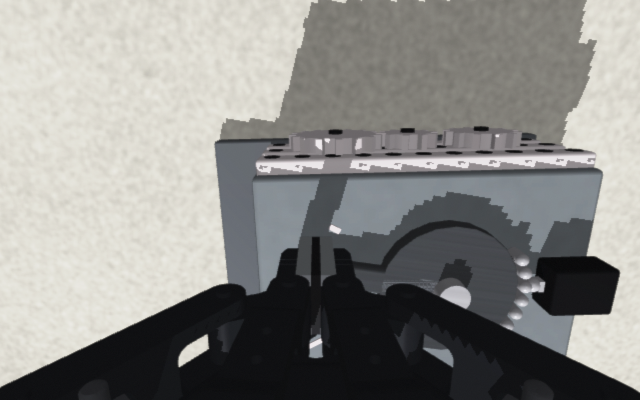

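>>> drive_tool([
  [0, 0, -0.002, 0, 0],
  [0, 0, 0, 0, 0],
])

```text
clock: 21.5
position: [0.5365, 0.2937, 0.1145]
tool_rot: [3.125, 0.017, 1.737]
force: [0.7, 0.8, 0.1]
grip_width: 0.0
```

>>> drive_tool([
  [0, 0, -0.002, 0, 0],
  [0, 0, 0, 0, 0],
])

```text
clock: 21.7
position: [0.5365, 0.2914, 0.1145]
tool_rot: [3.125, 0.017, 1.737]
force: [0.1, -0.8, -0.1]
grip_width: -0.0
```

```bash
cat > lev.py <<'E'
import sys
from h import *
im=cv2.cvtColor(bot.grab_frame('scene'),cv2.COLOR_RGB2BGR);cv2.imwrite(f'pics/{sys.argv[1]}.png',cv2.resize(im[70:170,330:430],None,fx=6,fy=6,interpolation=cv2.INTER_CUBIC))
# predicted peg base pixel (crop coords) for each notch
piv=np.array([.610,.2785,.0]);
for q in (.2,.3,.4,.5,.6):
    a=.188+q-.5;P=[piv+[-.075*np.cos(a),-.075*np.sin(a),z] for z in(.092,.136)]
    print(q,[((u-[330,70])*6+2.5).round().tolist() for u in proj('scene',P)])
E
python3 lev.py w14
```

```text
0.2 [[243.0, 227.0], [254.0, 141.0]]
0.3 [[233.0, 236.0], [244.0, 151.0]]
0.4 [[225.0, 246.0], [235.0, 161.0]]
0.5 [[218.0, 257.0], [228.0, 172.0]]
0.6 [[212.0, 269.0], [223.0, 184.0]]
```

View pics/w14.png

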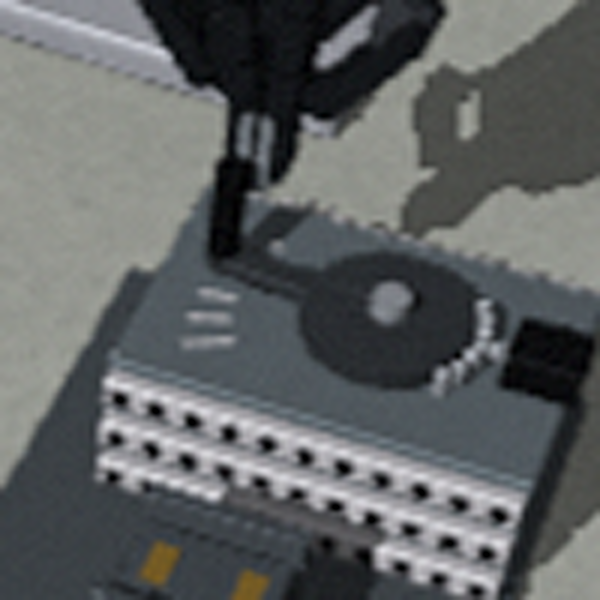

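>>> drive_tool([
  [0, 0, 0.005, 0, 0],
  [0, 0, 0, 0, 0],
  [0, 0, 0, 0, 0],
  [0, 0, 0, 0, 0],
  [0, 0, 0, 0, 0],
])

```text
clock: 22.25
position: [0.5365, 0.2974, 0.1145]
tool_rot: [3.125, 0.017, 1.738]
force: [0.5, -0.5, -0.1]
grip_width: 0.0001
```

```bash
python3 lev.py w15|head -0
```

```text
Exception ignored on flushing sys.stdout:
BrokenPipeError: [Errno 32] Broken pipe
```

View pics/w15.png

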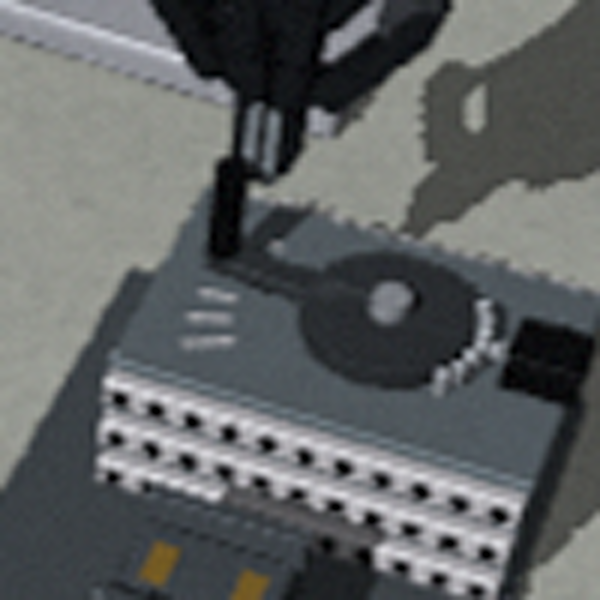

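>>> drive_tool([
  [0, 0, -0.004, 0, 0],
  [0, 0, -0.003, 0, 0],
  [0, 0, 0, 0, 0],
])

```text
clock: 22.6
position: [0.5365, 0.2895, 0.1144]
tool_rot: [3.125, 0.017, 1.737]
force: [-0.7, 0.3, -0.2]
grip_width: -0.0001
```

>>> drive_tool([
  [0, 0, -0.003, 0, 0],
  [0, 0, 0, 0, 0],
])

```text
clock: 22.8
position: [0.5365, 0.2869, 0.1146]
tool_rot: [3.125, 0.016, 1.737]
force: [0.6, 0.7, -0.1]
grip_width: -0.0001
```

>>> drive_tool([
  [0, 0, -0.002, 0, 0],
  [0, 0, 0, 0, 0],
])

```text
clock: 23.0
position: [0.5366, 0.2855, 0.1147]
tool_rot: [3.124, 0.015, 1.738]
force: [0.3, 1.0, 0.1]
grip_width: -0.0
```

```bash
python3 lev.py w16
```

```text
0.2 [[243.0, 227.0], [254.0, 141.0]]
0.3 [[233.0, 236.0], [244.0, 151.0]]
0.4 [[225.0, 246.0], [235.0, 161.0]]
0.5 [[218.0, 257.0], [228.0, 172.0]]
0.6 [[212.0, 269.0], [223.0, 184.0]]
```

View pics/w16.png

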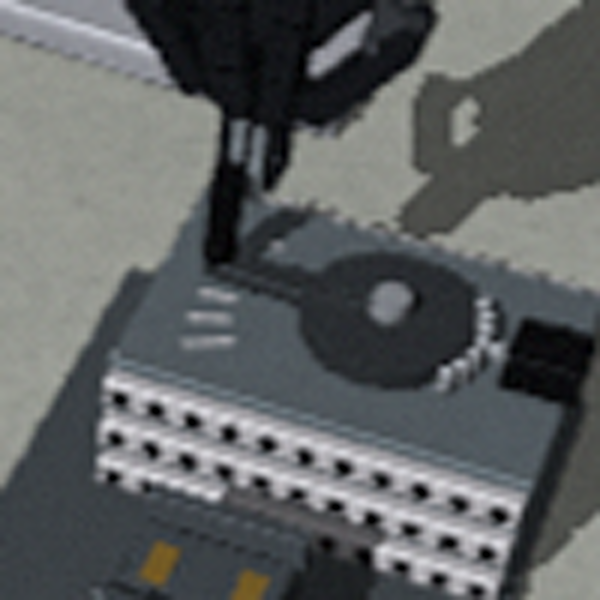

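Lever now about 0.47 (peg base ~(218,258)). Small steps on.

>>> drive_tool([
  [0, 0, -0.002, 0, 0],
  [0, 0, 0, 0, 0],
])

```text
clock: 23.25
position: [0.5366, 0.2834, 0.1147]
tool_rot: [3.124, 0.015, 1.738]
force: [0.1, 0.1, -0.3]
grip_width: 0.0001
```

>>> drive_tool([
  [0, 0, -0.002, 0, 0],
  [0, 0, 0, 0, 0],
])

```text
clock: 23.45
position: [0.5367, 0.281, 0.1147]
tool_rot: [3.124, 0.015, 1.738]
force: [1.2, -0.3, 0.9]
grip_width: 0.0001
```

```bash
python3 lev.py w17 >/dev/null
```

```text
(no output)
```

View pics/w17.png

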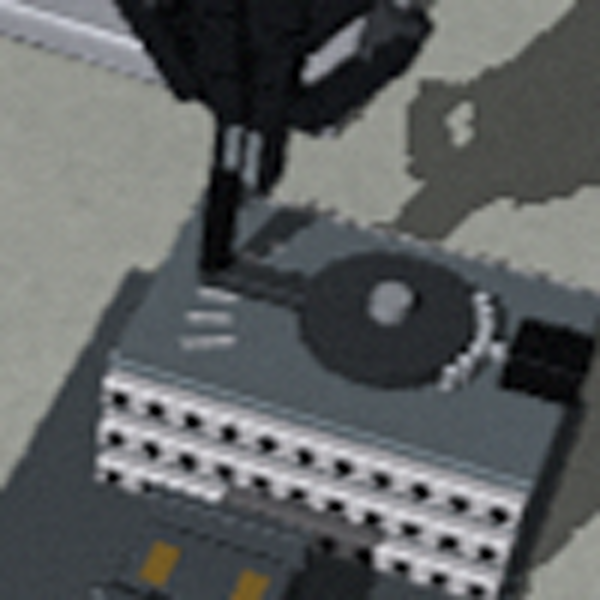

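>>> drive_tool([
  [0, 0, -0.002, 0, 0],
  [0, 0, 0, 0, 0],
  [0, 0, 0, 0, 0],
])

```text
clock: 23.8
position: [0.5366, 0.2784, 0.1146]
tool_rot: [3.125, 0.016, 1.738]
force: [0.0, 0.2, 0.0]
grip_width: 0.0001
```

```bash
python3 lev.py w18 >/dev/null
```

```text
(no output)
```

View pics/w18.png

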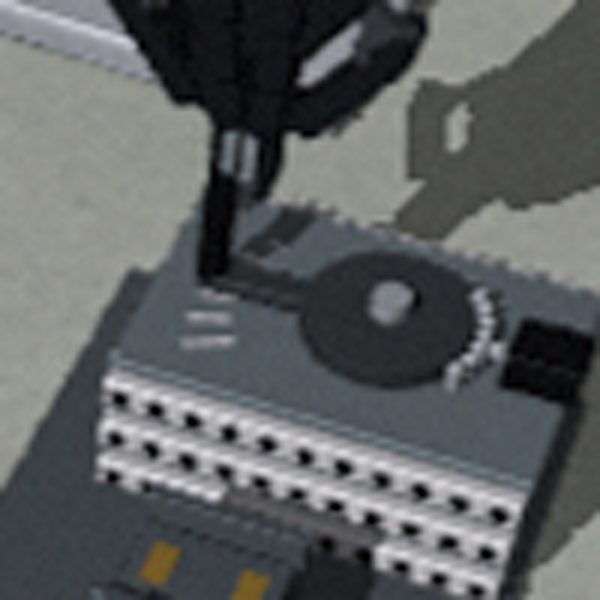

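>>> drive_tool([
  [0, 0, 0.008, 0, 0],
  [0, 0, 0.01, 0, 0],
  [0, 0, 0.01, 0, 0],
  [0, 0, 0, 0, 0],
  [0, 0, 0, 0.03, 0],
  [0, 0, 0, 0.04, 0],
  [0, 0, 0, 0.04, 0],
  [0, 0, 0, 0, 0],
])

```text
clock: 24.65
position: [0.5349, 0.3102, 0.227]
tool_rot: [3.128, 0.017, 1.74]
force: [0.8, 0.1, 0.0]
grip_width: -0.0002
```

```bash
python3 lev.py w19
```

```text
0.2 [[243.0, 227.0], [254.0, 141.0]]
0.3 [[233.0, 236.0], [244.0, 151.0]]
0.4 [[225.0, 246.0], [235.0, 161.0]]
0.5 [[218.0, 257.0], [228.0, 172.0]]
0.6 [[212.0, 269.0], [223.0, 184.0]]
```

View pics/w19.png

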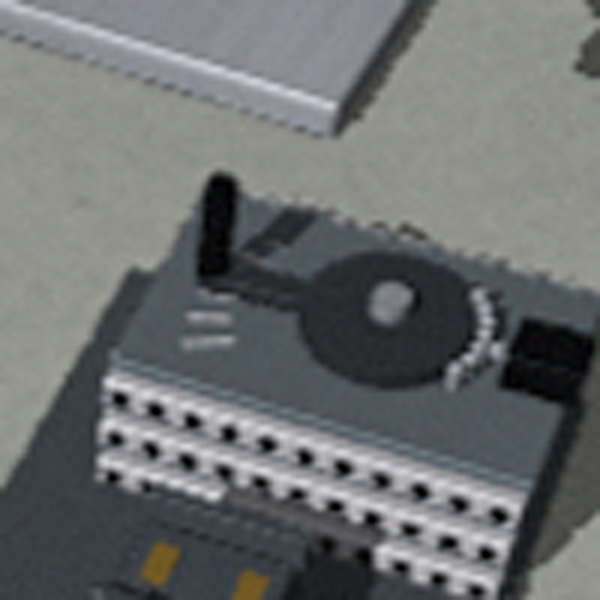

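>>> drive_tool([
  [0, 0, -0.04, 0.01, 0],
  [0, 0, -0.04, 0, 0],
  [0, 0, -0.03, 0, 0],
  [0, 0, -0.02, 0, 0],
  [0, 0, 0, 0, 0],
  [0, 0, 0, 0, 0],
  [0, 0, 0, 0, 0],
])

```text
clock: 25.4
position: [0.5308, 0.1768, 0.2295]
tool_rot: [3.136, 0.02, 1.744]
force: [-0.2, 0.5, 0.1]
grip_width: -0.0001
```

```bash
python3 packlook.py w20 .072 wrist
python3 - <<'E'
import cv2
from h import *
a=cv2.imread('pics/w20_wrist.png');cv2.imwrite('pics/w20a.png',cv2.resize(a[0:240,160:480],None,fx=2.5,fy=2.5,interpolation=cv2.INTER_CUBIC))
c=np.load('w20_wrist.npy',allow_pickle=True).item()
for q in(.4,.6,.8):
    t=.188+q-.5;print(q,(proj('wrist',[.61-.075*np.cos(t),.2785-.075*np.sin(t),.136],c)-[160,0])*2.5)
E
```

```text
{'clock': 25.4, 'qpos': [-0.6538, 0.4324, 0.2922, 1.7919, -0.1244, 0.9361, -0.14], 'position': [0.5308, 0.1768, 0.2295], 'tool_rot': [3.136, 0.0202, 1.744], 'force': [-0.1764, 0.5162, 0.1397], 'grip_width': -0.0001}
wrist [375.1 244. ] 230 [0.5964 0.1243 0.072 ]
wrist [415.2 243.4] 221 [0.6319 0.131  0.072 ]
0.4 [[468.55122818 126.17807713]]
0.6 [[467.9030032  190.96993413]]
0.8 [[479.07219756 251.98289691]]
```

View pics/w20a.png

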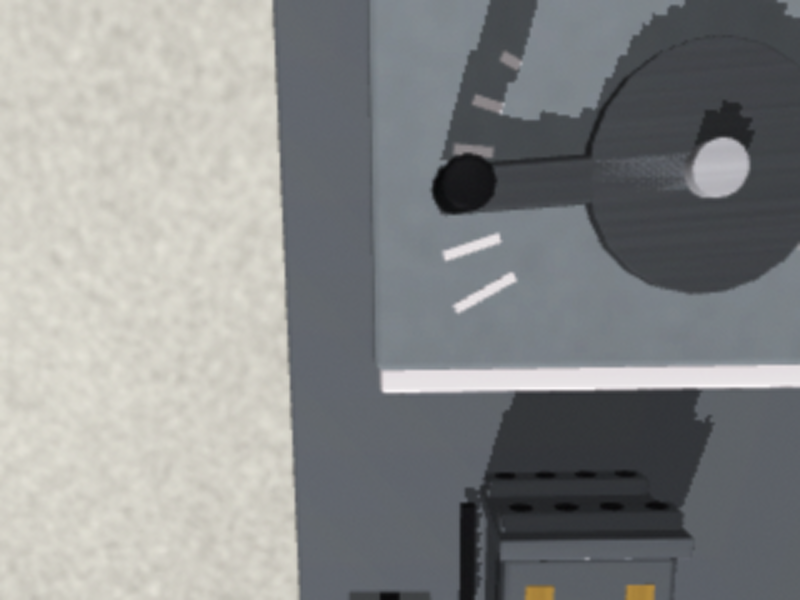

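```bash
python3 -c "
from workcell import bot
print(bot.job_done())"
```

```text
the job is handed in; nothing more can be done
None
```

The battery pack is standing in the rig's bay and the gear lever is in the fourth notch. I handed the job in at about 25.4 s of the 72 s allowed; it reports no verdict.

- **Pack:** I lifted it out of the dock across its width and stood it at the park point. I then took it again by its ends, lowered it between the bay cheeks and let go.
- **Pack check:** the wrist and scene pictures put its centre at about (0.6135, 0.127) m. That is about 1 mm from the bay centre I measured, about (0.6135, 0.1265). The two cameras agree at the fully seated height.
- **Lever:** it started in second. I pushed the peg from behind with shut fingers, in 2–3 mm steps. It stayed in third after I backed off, then went on to fourth.
- **Lever check:** the last wrist picture shows three ticks behind the lever and two ahead. The peg is within about 3 mm of where fourth should put it.
- **End state:** the gripper hangs free at about 0.23 m height. I pushed nothing else on purpose, but I did not measure the loose parts again at the end.

Two things were off. Separate fits put the bay centre's y anywhere from 0.123 to 0.130 m, so I used the repeated close-up values. The force sensor never clearly showed contact with the peg, so I judged each click from the pictures.

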